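# Weigh a part-used thread spool on the bench beam balance

### The job

Hang the thread spool that is on a hanger rod in the fork of the bench balance, so that its ball rests on the two prongs, and let go of it. Then slide the poise along the beam until the beam floats level, and take the hand away. The balance is delicate: pinch and push it only lightly, and leave the other things on the bench where they are.

Things in the scene. Friction and masses are not known exactly. Their poses are not given: they have to be found in the camera images.
- stand: Fixed stand: base 66 x 315 x 12 mm and two cheeks (outside 40 mm apart, 30 mm wide, top 145 mm up) that carry the pivot. Origin on the table under the pivot, which is 135 mm up along its x axis. Its y axis runs along base and beam: +y to the fork, -y to the poise and, 240 mm out, a gate (2 thin posts 38 mm apart, top 177 mm up) round the beam's end. Nothing stands under the fork.
- beam (a joint): Tilt of the beam, rad: 0 is level, positive has the fork end up and the poise end down; stops at -0.14 and +0.14. A flexure pulls it to level with 0.2 N m per rad; swings die in about 1 s. Bare, without poise and load, it balances near level. It starts with the poise end down, on its stop.
- fork_seat (a point): Point of the beam, 99 mm from the pivot, where the ball's centre should hang. y along the beam, out of the fork's open end; z up. Two prongs along y, 18 mm apart, each 7 mm wide and 9 mm thick, tops 11 mm below this point; open end 26 mm further out, with a 5 mm long lip on each prong, top 4 mm below this point. Bridge 24 mm inward, counterweight (24 x 26 x 30 mm) on the beam 56 mm inward.
- beam_end (a point): Centre of the free end of the beam on the poise side, 240 mm from the pivot, within the gate.
- poise_mid (a point): Centre of the poise: a steel block 30 mm (across the beam, x) by 26 mm (along it, y) by 34 mm high, 0.18 kg, riding on the beam (bar 10 mm wide, 14 mm high) in line with the pivot. Its two sides across the beam can be gripped from above; it turns with the beam but gives no way sideways. Both fingers' forces on it together must stay under 30 N: pinch with 10 N or less.
- poise (a joint): Place of the poise along the beam, m: distance from the pivot minus 0.045; 0 is nearest the pivot, 0.16 furthest out. It stays where it is left (about 1.5 N of friction).
- spool_knob (a point): Centre of the wooden knob (18 mm diameter, 26 mm high, upright) on top of the spool's hanger rod: the place to grip. The spool is 48 mm wide, 50 mm high and stands on the table; a 5 mm rod rises from it through a 28 mm ball to the knob, whose centre is 140 mm above the spool's underside. Its weight is unknown, about 0.13 to 0.26 kg.
- spool_ball (a point): Centre of the spool's ball, 45 mm below the knob's centre and 95 mm above the spool's underside (45 mm above its top).
Things that resemble listed ones, but are neither listed nor needed, are in the scene too. Leave any green or red look-alike of the part that bears spool_knob alone.

How it is judged:
By the outcome, as a careful person would: the job done as asked, in the order asked, and still so for the second after the job is handed in, with the robot touching nothing.
It also fails if it takes over 72 s, if anything falls off the work surface, if the arm or the gripper's body presses on something with over 40 N, if the wrist force passes 120 N, or if a joint passes its speed limit or range.

### The arm

A 7-joint arm with a two-finger parallel gripper is mounted at the origin on the work surface. World frame = base frame: x ahead of the robot, y to its left, z up, the work surface at z = 0. Lengths are in m, angles in rad, forces in N, time in s.
With the tool pointing down it reaches from about 0.425 to 0.925 m from the base axis. Payload 6.8 kg.
Tool frame: the origin (TCP) lies at the very end of the fingers, on their centre line; the grasp point (between the pads) lies 19 mm behind it (tcp_to_grasp is the distance from the TCP to the grasp point, in m); z points along the fingers, y is the direction in which the jaws open and shut (so a half turn about z gives the same grasp; the last joint's range is limited). The gripper opens to 85 mm and grips with 20 to 120 N. Pads are 22 mm wide; open, the fingers measure 114 mm over their backs; the gripper's body (76 mm by 85 mm) begins 54 mm behind the grasp point. The pads swing forward as they close: fully open they stand 13 mm farther back than shut.
Start: joints at [1.092, 0.477, 0.022, 1.555, -0.011, 1.109, -0.083], TCP at [0.245, -0.629, 0.192] pointing down, gripper open.
Joint ranges: [-2.96, 2.96], [-0.34, 2.1], [-1.41, 1.46], [0.24, 2.44], [-1.37, 4.51], [0.17, 1.92], [-2.96, 2.96]. Speed limits (rad/s): [2.39, 2.39, 3.14, 3.14, 3.14, 3.14, 3.14].

### API

Orientations are given as a unit quaternion [w, x, y, z].
In Python, from station import * gives the robot as it stands.
- The arm moves only by the tool apply_moves, never from a script. Its argument "increments" is one flat list of numbers, 5 for each row, row after row: the finger opening in mm, from 0 to 85.4, then the shift along the tool's x, y, z in mm, then the turn about the tool's z in degrees. In form: [claw, tx, ty, tz, roll, claw, tx, ty, tz, roll, ...]. A call has 1 to 12 rows; each row shifts and turns the pose as measured when the row begins, along the tool's axes as they then stand; what a row does not reach is not made up. A row lasts 1/8 s, in which the tool goes at most 62.5 mm and 10.7 degrees, less where a joint would pass 70% of its speed; a pose out of reach is approached as far as the arm can. A call with a gripper value outside its range is refused whole. The fingers move at their own pace and stop on an object; "squeeze" is the grip in N (left out, the last holds). Time passes only in rows, so rows that do not move let the fingers close. It gives the time, the measured TCP pose, the force and the opening at its end, in the units of the state.
- get_obs(): the state, without advancing time (a new reading comes with each control period).
- read_camera(name): name is "scene" or "top"; returns (picture, depth): 400x640x3 uint8, blue, green, red; 400x640 float32, m along the optical axis (not along the pixel's ray), 0 where there is no reading.
- get_calibration(name): a dict with "mtx" (3x3 intrinsics, pixels), "camera_from_world" (4x4, takes a point from world to camera coordinates). Camera axes: x right, y down, z forward; pixel columns grow to the right and rows downward; lengths in m; the calibration is good to about 2 mm. A picture is of the moment at which its call begins. get_calibration takes no time and is no camera call.
- hand_in(): hands the job in, once; it reports no verdict.
Trained networks look in the newest picture that a camera, given by its name, has taken for a name from the list of things; names that differ only in an ending like _2 or _b are one class to them, and where a whole thing is asked for, a point or a joint stands for the part that bears it (a point fixed in the world has none). Each returns a list of dicts, best first, with "p" (0 to 1); they miss things now and then, are a little off and sometimes report something else, mostly with a low value. They report only what shows in the picture. A call takes as long as a camera call. They do not tell look-alikes from the thing itself.
- outline_of(camera, thing): "pixels" (400x640 bool, what is visible of it) and "extent" ([centre column, centre row, width, height] in pixels, round what is visible of it).
The state is a dict: "t": time; "q": joint angles; "joint_vel": joint speeds; "joint_torque": joint torques, N m; "eef_pos": TCP position; "tool_rot": TCP orientation; "contact_force": force on the tool from outside, world axes, zero at the start; "torque": the same for the moment, N m; "gripper_width": opening from 0.0 (shut) to 1.0 (fully open).
Only numpy, scipy, OpenCV 4.12 (cv2) and the standard library are available. Lean on these libraries where they do the work, as an engineer would, in place of code of your own. Each camera call takes 0.05 s, during which the arm holds its last target.

## Working session

There is one attempt and no reset: what is moved stays moved. The work goes in short steps, Python scripts to look and compute and a tool call to move; the robot and the scene stay as the last step left them, time stands still between calls to the robot, and variables do not carry over. Pictures are saved under pics/ and viewed, and the job is handed in when it is done.

Besides the shell and the picture viewer there is one more tool, called after "Emit:" by a JSON object that holds its "name" and its "arguments". apply_moves: Moves the arm, as the interface text tells. Its arguments: {"type":"object","properties":{"increments":{"type":"array"},"squeeze":{"type":"number"}},"required":["increments"]}

```bash
ls; mkdir -p pics; python3 - <<'E'
from station import *
import cv2, numpy as np
print(get_obs())
for n in ("scene","top"):
    p,d=read_camera(n); cv2.imwrite(f"pics/{n}0.png",p); np.save(f"{n}0.npy",d)
    print(get_calibration(n))
E
```

```text
pics
{'t': 0.0, 'q': array([ 1.09194227,  0.477788  ,  0.02239548,  1.55646688, -0.01148965,
        1.10929883, -0.08313714]), 'joint_vel': array([-0.00125066, -0.00088052, -0.0011041 ,  0.0004653 , -0.00063998,
        0.00214663, -0.0009857 ]), 'joint_torque': array([ 1.49432581e-04, -5.96441245e+01,  1.60819151e+00, -2.81189328e+01,
        1.25406639e-02,  9.42642539e-03, -3.54675785e-05]), 'eef_pos': array([ 0.2442663 , -0.62853442,  0.19122847]), 'tool_rot': array([-8.80760776e-04,  9.82872000e-01,  1.84287257e-01, -2.52112210e-04]), 'contact_force': array([-0.29754909, -0.46343927, -0.20179478]), 'torque': array([ 0.0369773 , -0.00240543, -0.03487007]), 'gripper_width': 1.0013868489231226}
{'mtx': array([[441.52566277,   0.        , 317.24410793],
       [  0.        , 441.52566277, 202.06531418],
       [  0.        ,   0.        ,   1.        ]]), 'camera_from_world': array([[ 0.6402803 ,  0.76777202, -0.02381722, -0.3386884 ],
       [ 0.45238099, -0.40195737, -0.79610408, -0.10626609],
       [-0.62079995,  0.4989553 , -0.60469085,  1.26951838],
       [ 0.        ,  0.        ,  0.        ,  1.        ]])}
{'mtx': array([[431.49365402,   0.        , 320.60270395],
       [  0.        , 431.49365402, 197.69780206],
       [  0.        ,   0.        ,   1.        ]]), 'camera_from_world': array([[ 0.02797016, -0.99957554, -0.00814957,  0.02196613],
       [-0.99197983, -0.02675044, -0.1235331 ,  0.50524568],
       [ 0.12326266,  0.01153945, -0.99230699,  0.77617902],
       [ 0.        ,  0.        ,  0.        ,  1.        ]])}
```

View pics/scene0.png

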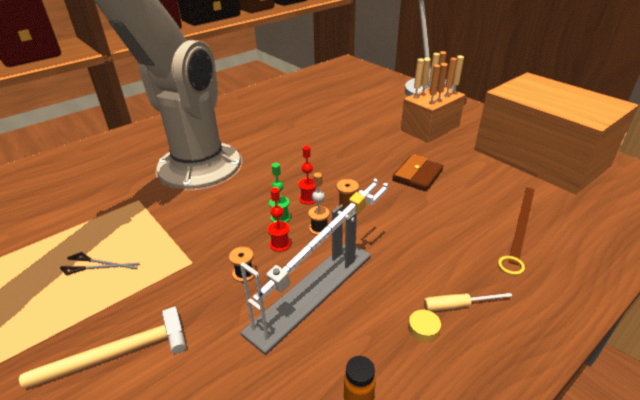

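View pics/top0.png

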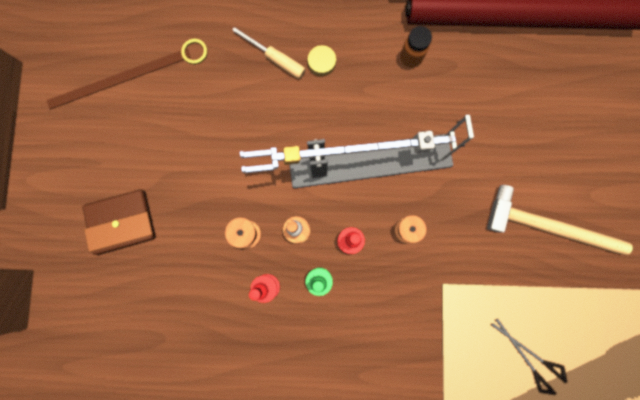

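The orange-wood spool with a grey ball and wooden knob (scene ~(318,205), top ~(296,230)) fits. The others are red rod spools at scene (279,220) and (307,175), a green one at (280,195), and plain spools without rods at (241,263) and (347,190). I'll confirm with a crop and measure.

```bash
cat > h.py <<'E'
import numpy as np, cv2
from station import *
def proj(n,P):
    c=get_calibration(n); T=c["camera_from_world"]; P=np.atleast_2d(P)
    q=P@T[:3,:3].T+T[:3,3]; uv=q@c["mtx"].T; return uv[:,:2]/uv[:,2:]
def back(n,uv,d):
    c=get_calibration(n); T=c["camera_from_world"]; uv=np.atleast_2d(uv)
    r=np.c_[uv,np.ones(len(uv))]@np.linalg.inv(c["mtx"]).T*np.reshape(d,(-1,1))
    return (r-T[:3,3])@T[:3,:3]
def cloud(n,d):
    v,u=np.mgrid[:400,:640]; P=back(n,np.c_[u.ravel(),v.ravel()],d.ravel()); P[d.ravel()==0]=np.nan
    return P.reshape(400,640,3)
E
python3 - <<'E'
from h import *
a=cv2.imread("pics/scene0.png"); b=cv2.imread("pics/top0.png")
cv2.imwrite("pics/c1.png",cv2.resize(a[130:350,220:400],None,fx=4*.68,fy=4*.68,interpolation=2))
cv2.imwrite("pics/c2.png",cv2.resize(b[110:310,220:480],None,fx=3,fy=3,interpolation=2))
for n in ("scene","top"):
    d=np.load(n+"0.npy"); C=cloud(n,d)
    for th in ("spool_knob","spool_ball","fork_seat","poise_mid","beam_end","stand","beam","poise"):
        for r in outline_of(n,th)[:6]:
            P=C[r["pixels"]]
            print(n,th,round(r["p"],2),np.round(r["extent"]),r["pixels"].sum(),np.round(np.nanmedian(P,0),3),np.round(np.nanmax(P,0),3))
E
```

```text
scene spool_knob 0.89 [279. 218.  24.  60.] 743 [ 0.434 -0.029  0.049] [ 0.452 -0.002  0.155]
scene spool_knob 0.83 [306. 175.  21.  61.] 588 [0.343 0.125 0.05 ] [0.445 0.242 0.154]
scene spool_knob 0.75 [319. 206.  18.  64.] 646 [0.45  0.07  0.049] [0.468 0.1   0.155]
scene spool_knob 0.56 [280. 193.  19.  58.] 341 [0.359 0.032 0.051] [0.377 0.054 0.154]
scene spool_ball 0.83 [279. 221.  25.  61.] 788 [ 0.434 -0.029  0.05 ] [0.452 0.03  0.155]
scene spool_ball 0.8 [279. 194.  19.  61.] 408 [0.359 0.032 0.051] [0.435 0.092 0.154]
scene spool_ball 0.73 [318. 203.  27.  67.] 778 [0.449 0.072 0.049] [0.573 0.214 0.155]
scene spool_ball 0.58 [307. 175.  16.  59.] 521 [0.343 0.124 0.05 ] [0.362 0.151 0.154]
scene fork_seat 0.79 [321. 244. 137. 123.] 1830 [ 0.582 -0.041  0.128] [0.626 0.274 0.158]
scene poise_mid 0.85 [278. 281.  18.  22.] 374 [ 0.606 -0.144  0.123] [ 0.614 -0.079  0.134]
scene beam_end 0.95 [321. 242. 134. 121.] 1673 [ 0.584 -0.052  0.128] [0.629 0.273 0.158]
scene stand 0.79 [314. 267. 145. 170.] 7359 [ 0.588 -0.074  0.013] [0.64  0.27  0.181]
scene beam 0.62 [324. 242. 
[... 997 characters left out ...]
 -0.122  0.133]
top fork_seat 0.85 [349. 150. 217.  38.] 2153 [0.573 0.01  0.132] [0.632 0.166 0.159]
top poise_mid 0.92 [423. 143.  19.  23.] 313 [ 0.592 -0.136  0.124] [ 0.609 -0.123  0.133]
top beam_end 0.68 [348. 151. 217.  43.] 2220 [0.573 0.009 0.133] [0.64  0.197 0.159]
top beam_end 0.63 [426. 142.  22.  23.] 348 [ 0.592 -0.136  0.124] [ 0.612 -0.123  0.133]
top stand 0.68 [357. 151. 231.  67.] 6730 [ 0.576 -0.042  0.013] [0.671 0.166 0.18 ]
top beam 0.78 [346. 152. 215.  43.] 2351 [0.575 0.008 0.131] [0.648 0.192 0.159]
top beam 0.38 [298. 232.  26.  31.] 562 [0.441 0.075 0.05 ] [0.472 0.102 0.154]
top poise 0.86 [424. 144.  20.  21.] 371 [ 0.592 -0.136  0.124] [ 0.647 -0.121  0.133]
```

View pics/c1.png

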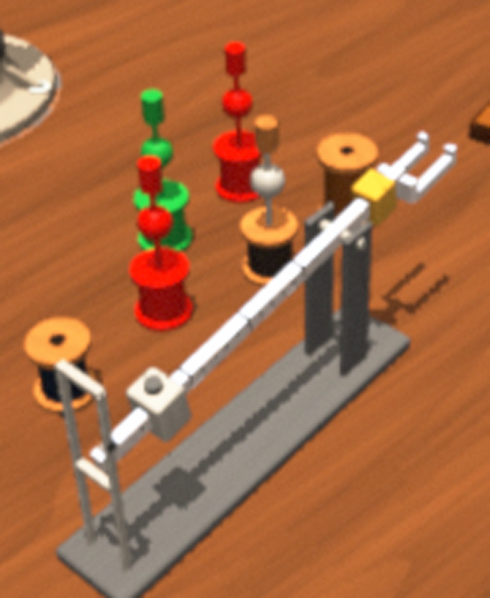

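View pics/c2.png

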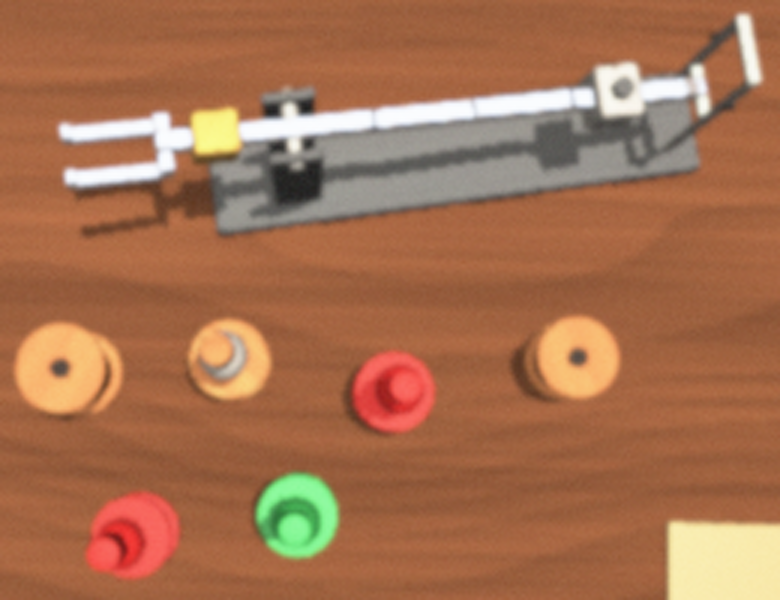

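Confirmed: the wooden knob with the grey ball on the orange/black spool, scene knob ~(317,178), is the target. Now the precise fits.

```bash
python3 - <<'E'
from h import *
for n in ("scene","top"):
    d=np.load(n+"0.npy"); C=cloud(n,d).reshape(-1,3)
    C=C[~np.isnan(C[:,0])]
    near=C[np.hypot(C[:,0]-.447,C[:,1]-.078)<.05]
    for nm,lo,hi in(("knobtop",.148,.17),("knob",.125,.17),("ball",.085,.112),("spooltop",.042,.056)):
        P=near[(near[:,2]>lo)&(near[:,2]<hi)]
        print(n,nm,len(P),np.round(np.median(P,0),4),np.round(P.min(0),4),np.round(P.max(0),4))
    # ball sphere fit
    P=near[(near[:,2]>.083)&(near[:,2]<.112)]
    from scipy.optimize import least_squares
    f=least_squares(lambda c:np.linalg.norm(P-c,axis=1)-.014,[.447,.078,.095],loss='soft_l1',f_scale=.002); print("sphere",f.x)
    # cyl knob
    P=near[(near[:,2]>.128)&(near[:,2]<.15)]
    f=least_squares(lambda c:np.hypot(*(P[:,:2]-c).T)-.009,[.447,.078],loss='soft_l1',f_scale=.002); print("cyl",f.x)
    # beam
    B=C[(C[:,0]>.5)&(C[:,0]<.7)&(C[:,1]>-.25)&(C[:,1]<.22)&(C[:,2]>.09)&(C[:,2]<.2)]
    for y in np.arange(-.25,.22,.02):
        s=B[(B[:,1]>=y)&(B[:,1]<y+.02)]
        if len(s)>5: print(round(y+.01,3),len(s),"x",np.round(np.percentile(s[:,0],[3,50,97]),4),"z",np.round(np.percentile(s[:,2],[3,50,97]),4))
E
```

```text
scene knobtop 40 [0.4459 0.0748 0.1525] [0.4361 0.0685 0.1485] [0.4525 0.0843 0.1554]
scene knob 103 [0.4487 0.0725 0.145 ] [0.4361 0.0671 0.128 ] [0.4537 0.0843 0.1554]
scene ball 123 [0.4503 0.0718 0.1015] [0.4349 0.0626 0.0859] [0.4587 0.0893 0.1116]
scene spooltop 239 [0.4471 0.0749 0.0496] [0.4197 0.053  0.0434] [0.4681 0.101  0.0544]
sphere [0.44318464 0.07730711 0.09504356]
cyl [0.4434161  0.07743442]
-0.2 467 x [0.5881 0.6062 0.6247] z [0.0929 0.1355 0.1796]
-0.18 63 x [0.5986 0.6057 0.6215] z [0.099  0.1088 0.1161]
-0.16 182 x [0.5865 0.6024 0.6108] z [0.1004 0.1132 0.1253]
-0.14 267 x [0.5842 0.6077 0.6124] z [0.0961 0.1245 0.1323]
-0.12 85 x [0.5892 0.596  0.6091] z [0.0992 0.1173 0.1252]
-0.1 92 x [0.5848 0.5927 0.5957] z [0.1084 0.1204 0.1238]
-0.08 89 x [0.5814 0.5892 0.5929] z [0.1133 0.1231 0.1269]
-0.06 82 x [0.5787 0.5863 0.589 ] z [0.1141 0.1258 0.1292]
-0.04 86 x [0.5743 0.5827 0.5862] z [0.1184 0.1289 0.1321]
-0.02 80 x [0.5717 0.5798 0.5826] z [0.1215 0.1315 0.1348]
-0.0 74 x [0.5685 0.5767 0.5795] z [0.1239 0.1346 0.1378]
0.02 156 x [0.5504 0.5724 0.5882] z [0.
[... 1252 characters left out ...]
 89 x [0.5775 0.5822 0.5883] z [0.1155 0.1256 0.1287]
-0.04 88 x [0.5743 0.5785 0.5851] z [0.1184 0.1286 0.1315]
-0.02 88 x [0.5711 0.5752 0.582 ] z [0.1209 0.1315 0.1346]
-0.0 92 x [0.568  0.5719 0.579 ] z [0.1226 0.1345 0.1368]
0.02 120 x [0.5489 0.5672 0.5749] z [0.1027 0.1369 0.1431]
0.04 332 x [0.5457 0.5644 0.5858] z [0.0974 0.139  0.1449]
0.06 176 x [0.5451 0.5638 0.5831] z [0.1048 0.1424 0.1456]
0.08 212 x [0.5475 0.5573 0.5708] z [0.1334 0.1539 0.1568]
0.1 154 x [0.5403 0.5543 0.5677] z [0.1353 0.1501 0.1571]
0.12 162 x [0.5378 0.5519 0.5693] z [0.1276 0.1367 0.1521]
0.14 136 x [0.5337 0.543  0.5665] z [0.1293 0.1368 0.1394]
0.16 117 x [0.5314 0.5563 0.5635] z [0.1321 0.1398 0.1487]
```

```bash
python3 - <<'E'
from h import *
e=np.array([-.159,.9873]); e/=np.linalg.norm(e); f=np.array([e[1],-e[0]])
o=np.array([.567,.04])
for n in ("scene","top"):
    C=cloud(n,np.load(n+"0.npy")).reshape(-1,3); C=C[~np.isnan(C[:,0])]
    S=np.c_[(C[:,:2]-o)@e,(C[:,:2]-o)@f,C[:,2]]
    S=S[(abs(S[:,1])<.06)&(S[:,0]>-.29)&(S[:,0]<.16)]
    def rep(nm,m): 
        P=S[m]; print(n,nm,len(P),"s",np.round(np.percentile(P[:,0],[1,50,99]),4),"c",np.round(np.percentile(P[:,1],[1,50,99]),4),"z",np.round(np.percentile(P[:,2],[1,50,99]),4))
    s,c,z=S.T
    rep("base",(z>.008)&(z<.016)&(abs(c)<.05))
    rep("cheek top",(z>.138)&(abs(c)>.011)&(abs(c)<.025)&(abs(s)<.03))
    rep("prong+",(s>.07)&(c>.004)&(z>.12)); rep("prong-",(s>.07)&(c<-.004)&(z>.12))
    rep("lips",(s>.10)&(z>.143))
    rep("cw",(s>.02)&(s<.07)&(z>.15)); rep("bar",(s>-.13)&(s<-.03)&(z>.10))
    rep("poise",(s>-.22)&(s<-.1)&(z>.127)&(z<.14)); rep("gate",(s<-.2)&(z>.14));rep("barend",(s<-.2)&(z>.09)&(z<.13)&(abs(c)<.008))
E
```

```text
scene base 3777 s [-0.2577 -0.1343  0.0485] c [-0.0315  0.0042  0.0328] z [0.0085 0.0118 0.0146]
scene cheek top 107 s [-0.0151 -0.0012  0.0284] c [-0.02   -0.0136  0.0204] z [0.1381 0.1433 0.1472]
scene prong+ 136 s [0.0706 0.0996 0.1257] c [0.0045 0.0143 0.0163] z [0.1268 0.137  0.1499]
scene prong- 85 s [0.0711 0.1115 0.1249] c [-0.017  -0.0111 -0.0081] z [0.131  0.1388 0.1492]
scene lips 26 s [0.1185 0.1213 0.1267] c [-0.0149 -0.0002  0.0158] z [0.1439 0.1472 0.1498]
scene cw 140 s [0.0286 0.0417 0.0691] c [-0.0115  0.0015  0.012 ] z [0.1501 0.1547 0.1578]
scene bar 405 s [-0.1293 -0.0827 -0.0314] c [-0.0053  0.0034  0.0059] z [0.1135 0.1273 0.1378]
scene poise 85 s [-0.1924 -0.1818 -0.1005] c [-0.0108  0.0007  0.0135] z [0.127  0.1287 0.133 ]
scene gate 214 s [-0.2429 -0.2404 -0.2362] c [-0.0184  0.0028  0.0198] z [0.1416 0.1704 0.1802]
scene barend 192 s [-0.2422 -0.2194 -0.2003] c [-0.0074  0.0029  0.0062] z [0.0918 0.1075 0.1144]
top base 3615 s [-0.2518 -0.1013  0.0547] c [-0.0321 -0.0089  0.0301] z [0.0082 0.0108 0.0142]
top cheek top 152 s [-0.0115  0.0023  0.0171] c [-0.0199  0.0139  0.0202] z [0.1381 0.1431 0.1458]
top prong+ 198 s [0.0703 0.1002 0.1269] c [0.0052 0.0113 0.0159] z [0.1276 0.1371 0.1503]
top prong- 215 s [0.0706 0.0968 0.1266] c [-0.0163 -0.0132 -0.0048] z [0.1267 0.1376 0.1489]
top lips 31 s [0.1227 0.1249 0.1274] c [-0.0161  0.0082  0.0154] z [0.1444 0.1477 0.1502]
top cw 250 s [0.0316 0.0452 0.0689] c [-0.0119 -0.0004  0.0115] z [0.1502 0.1543 0.1583]
top bar 438 s [-0.1291 -0.0793 -0.0307] c [-0.005  -0.001   0.0053] z [0.113  0.128  0.1368]
top poise 70 s [-0.1889 -0.1805 -0.1041] c [-0.0122  0.0005  0.0135] z [0.127  0.1297 0.1326]
top gate 170 s [-0.2399 -0.2356 -0.2333] c [-0.0182 -0.0004  0.0187] z [0.1415 0.1766 0.1796]
top barend 154 s [-0.2395 -0.2191 -0.2005] c [-0.0075 -0.0011  0.0056] z [0.0922 0.1088 0.1129]
```

Emit:
{"name": "apply_moves", "arguments": {"increments": [60, 0, 0, -10, 6, 60, 0, 0, -10, 6, 60, 40, -40, -10, 0, 60, 40, -40, 0, 0, 60, 40, -40, 0, 0, 60, 40, -40, 0, 0, 60, 40, -40, 0, 0, 60, 40, -40, 0, 0, 60, 20, -50, 0, 0, 60, 20, -50, 0, 0]}}

```text
t: 2.15
eef_pos: [0.4753, -0.2447, 0.2231]
tool_rot: [0.002, 0.997, 0.072, 0.001]
contact_force: [1.0, 0.8, -0.1]
gripper_width: 0.708
```

```bash
cat >> h.py <<'E'
O=np.array([.567,.04]); EE=np.array([-.159,.9873]); EE/=np.linalg.norm(EE); FF=np.array([EE[1],-EE[0]])
def st():
    o=get_obs(); w,x,y,z=o["tool_rot"]; p=o["eef_pos"]
    tx=np.array([1-2*(y*y+z*z),2*(x*y+w*z)]); yaw=np.arctan2(tx[1],tx[0])
    q=p[:2]-O
    print("t %.2f s %.1f c %.1f z %.1f mm yaw err deg %.2f grip %.1f F %s"%(o["t"],q@EE*1e3,q@FF*1e3,p[2]*1e3,np.degrees(yaw-np.arctan2(FF[1],FF[0])),o["gripper_width"]*85.4,np.round(o["contact_force"],2)))
E
python3 -c "
from h import *; st()"
```

```text
t 2.15 s -266.4 c -135.8 z 223.1 mm yaw err deg -0.86 grip 60.5 F [ 0.99  0.78 -0.05]
```

Emit:
{"name": "apply_moves", "arguments": {"increments": [60, 4, -54, 0, -0.9, 60, 4, -54, 0, 0, 60, 4, -54, 0, 0, 60, 4, -54, 0, 0, 60, 4, -54, 0, 0, 60, 0, -54, 0, 0, 60, 0, 0, 0, 0]}}

```text
t: 3.02
eef_pos: [0.4434, 0.0939, 0.2239]
tool_rot: [0.002, 0.996, 0.085, 0.005]
contact_force: [-0.3, -1.0, -0.0]
gripper_width: 0.707
```

```bash
python3 -c "
from h import *; st()"
```

```text
t 3.02 s 72.9 c -113.5 z 223.9 mm yaw err deg 0.59 grip 60.4 F [-0.27 -0.99 -0.03]
```

Emit:
{"name": "apply_moves", "arguments": {"increments": [60, -2, 15.5, 0, 0.6, 60, 0, 0, 0, 0, 60, 0, 0, 25, 0]}}

```text
t: 3.4
eef_pos: [0.4464, 0.0736, 0.2002]
tool_rot: [0.003, 0.997, 0.076, 0.007]
contact_force: [0.2, -0.6, 0.1]
gripper_width: 0.702
```

```bash
python3 -c "
from h import *; st()
p,d=read_camera('scene'); cv2.imwrite('pics/s1.png',p)
p,d=read_camera('top'); cv2.imwrite('pics/t1.png',p);st()"
```

```text
t 3.40 s 52.4 c -113.7 z 200.2 mm yaw err deg -0.38 grip 59.9 F [ 0.22 -0.62  0.13]
t 3.50 s 51.9 c -117.1 z 197.1 mm yaw err deg -0.37 grip 60.4 F [0.47 0.71 0.1 ]
```

View pics/s1.png

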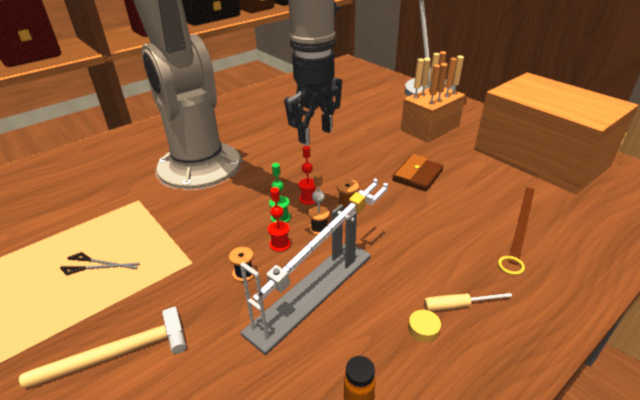

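Emit:
{"name": "apply_moves", "arguments": {"increments": [60, 1.5, -5, 0, 0, 60, 0, 0, 0, 0, 60, 0, 0, 15, 0, 60, 0, 0, 0, 0]}}

```text
t: 4.0
eef_pos: [0.4452, 0.0773, 0.1828]
tool_rot: [0.003, 0.997, 0.075, 0.004]
contact_force: [0.4, -1.6, 0.1]
gripper_width: 0.702
```

```bash
python3 -c "
from h import *; st()
p,d=read_camera('top'); cv2.imwrite('pics/t1.png',p);st()"
```

```text
t 4.00 s 56.2 c -114.3 z 182.8 mm yaw err deg -0.50 grip 60.0 F [ 0.43 -1.61  0.08]
t 4.05 s 56.3 c -113.7 z 183.5 mm yaw err deg -0.50 grip 60.3 F [ 0.64  0.59 -0.31]
```

Emit:
{"name": "apply_moves", "arguments": {"increments": [60, -1.5, -1, 20, 0, 60, 0, 0, 20, 0, 60, 0, 0, 12, 0, 60, 0, 0, 6, 0, 60, 0, 0, 3, 0, 60, 0, 0, 0, 0]}}

```text
t: 4.8
eef_pos: [0.4467, 0.0787, 0.1223]
tool_rot: [0.003, 0.997, 0.075, 0.006]
contact_force: [0.4, 0.3, 0.1]
gripper_width: 0.703
```

```bash
python3 -c "
from h import *; st()
p,d=read_camera('scene'); cv2.imwrite('pics/s2.png',cv2.resize(p[100:260,220:400],None,fx=3,fy=3));st()"
```

```text
t 4.80 s 57.3 c -112.6 z 122.3 mm yaw err deg -0.49 grip 60.0 F [0.44 0.26 0.08]
t 4.85 s 57.3 c -112.5 z 122.5 mm yaw err deg -0.49 grip 60.0 F [ 0.31  0.15 -0.33]
```

View pics/s2.png

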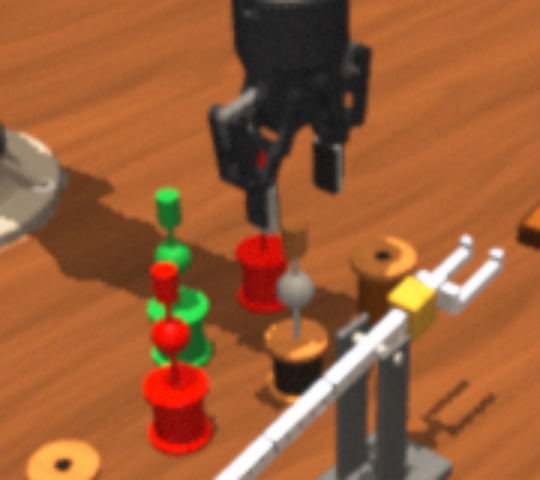

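```bash
python3 -c "
from h import *
P=np.array([.4467,.0787,.1223]); 
for dz in (0,.01,.02): 
  e=np.r_[EE,0]*.03
  print(dz,proj('scene',[P+[0,0,dz]-e,P+[0,0,dz]+e]), ((proj('scene',[P+[0,0,dz]-e,P+[0,0,dz]+e])-[220,100])*3))
print((proj('scene',[.4437,.0783,.153])-[220,100])*3)
p,d=read_camera('top'); cv2.imwrite('pics/t2.png',cv2.resize(p[180:280,240:360],None,fx=5,fy=5));
C=cloud('scene',read_camera('scene')[1])
B=C[(abs(C[...,0]-.4467)<.06)&(abs(C[...,1]-.0787)<.07)&(C[...,2]>.112)]
for z in np.arange(.112,.19,.006):
  s=B[(B[:,2]>=z)&(B[:,2]<z+.006)]; 
  if len(s): q=(s[:,:2]-O); print(round(z,3),len(s),np.round([np.min(q@EE),np.max(q@EE),np.min(q@FF),np.max(q@FF)],3))
"
```

```text
0 [[310.26710268 193.08149631]
 [328.34571836 180.67482652]] [[270.80130805 279.24448892]
 [325.03715508 242.02447956]]
0.01 [[310.1092972  189.25886051]
 [328.30648167 176.91471617]] [[270.32789161 267.77658154]
 [324.919445   230.74414852]]
0.02 [[309.94943449 185.38639087]
 [328.26675231 173.10739273]] [[269.84830347 256.15917262]
 [324.80025692 219.32217819]]
[[294.37477657 223.36328892]]
0.112 6 [ 0.054  0.057 -0.118 -0.114]
0.118 6 [ 0.053  0.057 -0.118 -0.113]
0.124 7 [ 0.048  0.057 -0.115 -0.107]
0.13 20 [ 0.047  0.063 -0.121 -0.107]
0.136 17 [ 0.046  0.057 -0.119 -0.107]
0.142 21 [ 0.047  0.058 -0.12  -0.107]
0.148 35 [ 0.047  0.062 -0.123 -0.106]
0.154 3 [ 0.053  0.059 -0.114 -0.107]
0.16 1 [ 0.021  0.021 -0.12  -0.12 ]
0.166 28 [ 0.019  0.089 -0.122 -0.101]
0.172 46 [ 0.014  0.1   -0.122 -0.101]
0.178 48 [ 0.012  0.1   -0.123 -0.1  ]
0.184 51 [ 0.012  0.099 -0.123 -0.101]
```

View pics/t2.png

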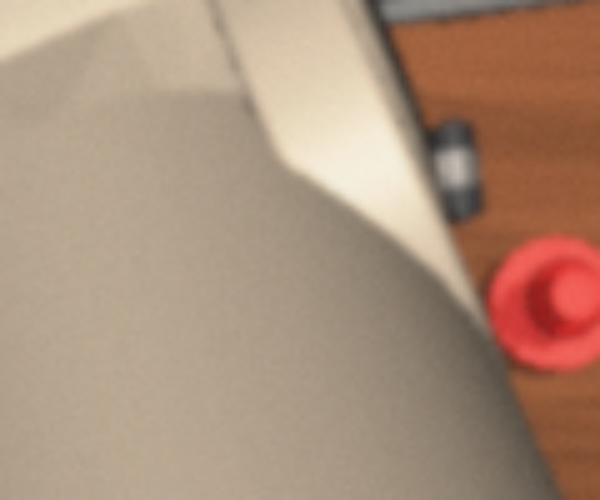

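Emit:
{"name": "apply_moves", "arguments": {"increments": [32, 0, 0, 0, 0, 32, 0, 0, 0, 0, 32, 0, 0, 0, 0, 32, 0, 0, 0, 0]}}

```text
t: 5.45
eef_pos: [0.4473, 0.0788, 0.1232]
tool_rot: [0.002, 0.997, 0.075, 0.007]
contact_force: [1.0, -0.9, -0.5]
gripper_width: 0.381
```

```bash
python3 -c "
from h import *
st()
p,d=read_camera('scene'); cv2.imwrite('pics/s3.png',cv2.resize(p[80:260,220:400],None,fx=3.3,fy=3.3,interpolation=2));
C=cloud('scene',d)
B=C[(abs(C[...,0]-.4467)<.06)&(abs(C[...,1]-.0787)<.07)&(C[...,2]>.112)]
for z in np.arange(.112,.22,.006):
  s=B[(B[:,2]>=z)&(B[:,2]<z+.006)]; 
  if len(s): q=(s[:,:2]-O); print(round(z,3),len(s),np.round([np.min(q@EE),np.max(q@EE),np.min(q@FF),np.max(q@FF)],3))
"
```

```text
t 5.45 s 57.3 c -112.0 z 123.2 mm yaw err deg -0.50 grip 32.5 F [ 1.01 -0.86 -0.53]
0.112 7 [ 0.052  0.058 -0.117 -0.112]
0.118 5 [ 0.054  0.058 -0.118 -0.114]
0.124 6 [ 0.047  0.058 -0.122 -0.109]
0.13 21 [ 0.047  0.063 -0.119 -0.108]
0.136 16 [ 0.047  0.058 -0.121 -0.107]
0.142 20 [ 0.046  0.058 -0.121 -0.105]
0.148 27 [ 0.047  0.063 -0.12  -0.108]
0.154 2 [ 0.051  0.055 -0.111 -0.108]
0.16 15 [ 0.035  0.074 -0.121 -0.103]
0.166 37 [ 0.027  0.084 -0.124 -0.101]
0.172 51 [ 0.026  0.086 -0.124 -0.1  ]
0.178 49 [ 0.027  0.086 -0.122 -0.1  ]
0.184 59 [ 0.025  0.085 -0.122 -0.099]
0.19 53 [ 0.025  0.087 -0.123 -0.099]
0.196 49 [ 0.025  0.078 -0.125 -0.1  ]
0.202 41 [ 0.026  0.095 -0.121 -0.1  ]
0.208 91 [ 0.008  0.104 -0.125 -0.099]
0.214 103 [ 0.006  0.107 -0.125 -0.099]
```

View pics/s3.png

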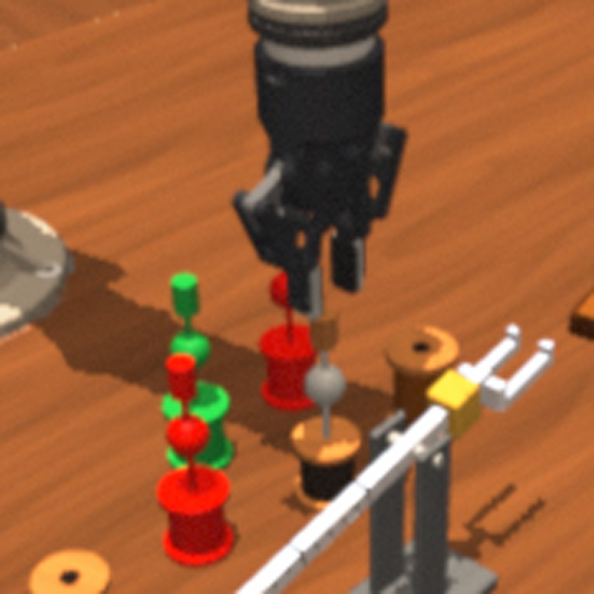

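Emit:
{"name": "apply_moves", "arguments": {"increments": [45, -3, 0, 0, 0.5, 45, 0, 0, 8, 0, 45, 0, 0, 8, 0, 45, 0, 0, 6, 0, 45, 0, 0, 0, 0]}}

```text
t: 6.12
eef_pos: [0.4439, 0.078, 0.099]
tool_rot: [0.003, 0.997, 0.071, 0.006]
contact_force: [0.6, -0.4, -0.9]
gripper_width: 0.53
```

```bash
cat >> h.py <<'E'
def tips(n='scene',name='x',crop=(80,260,220,400)):
    p,d=read_camera(n); a,b,c,e=crop; cv2.imwrite(f'pics/{name}.png',cv2.resize(p[a:b,c:e],None,fx=3.3,fy=3.3,interpolation=2))
    t=get_obs()["eef_pos"]; C=cloud(n,d)
    B=C[(abs(C[...,0]-t[0])<.07)&(abs(C[...,1]-t[1])<.07)&(C[...,2]>t[2]-.02)]
    for z in np.arange(t[2]-.02,t[2]+.08,.006):
        s=B[(B[:,2]>=z)&(B[:,2]<z+.006)]
        if len(s): q=(s[:,:2]-O); print(round(z,3),len(s),np.round([np.min(q@EE),np.max(q@EE),np.min(q@FF),np.max(q@FF)],3))
E
python3 -c "
from h import *
st(); tips(name='s4')"
```

```text
t 6.12 s 57.1 c -115.5 z 99.0 mm yaw err deg -1.03 grip 45.2 F [ 0.63 -0.36 -0.91]
0.079 2 [ 0.053  0.055 -0.114 -0.113]
0.085 10 [ 0.043  0.053 -0.118 -0.102]
0.091 31 [ 0.043  0.061 -0.127 -0.101]
0.097 32 [ 0.043  0.065 -0.125 -0.102]
0.103 45 [ 0.045  0.064 -0.125 -0.103]
0.109 9 [ 0.052  0.058 -0.118 -0.111]
0.115 7 [ 0.054  0.059 -0.118 -0.114]
0.121 1 [ 0.054  0.054 -0.114 -0.114]
0.127 14 [ 0.048  0.064 -0.117 -0.107]
0.133 18 [ 0.047  0.059 -0.117 -0.106]
0.139 42 [ 0.027  0.084 -0.124 -0.104]
0.145 53 [ 0.021  0.09  -0.125 -0.104]
0.151 83 [ 0.019  0.094 -0.126 -0.103]
0.157 51 [ 0.018  0.092 -0.129 -0.103]
0.163 50 [ 0.019  0.09  -0.125 -0.103]
0.169 51 [ 0.019  0.093 -0.127 -0.104]
0.175 42 [ 0.02   0.085 -0.127 -0.103]
```

View pics/s4.png

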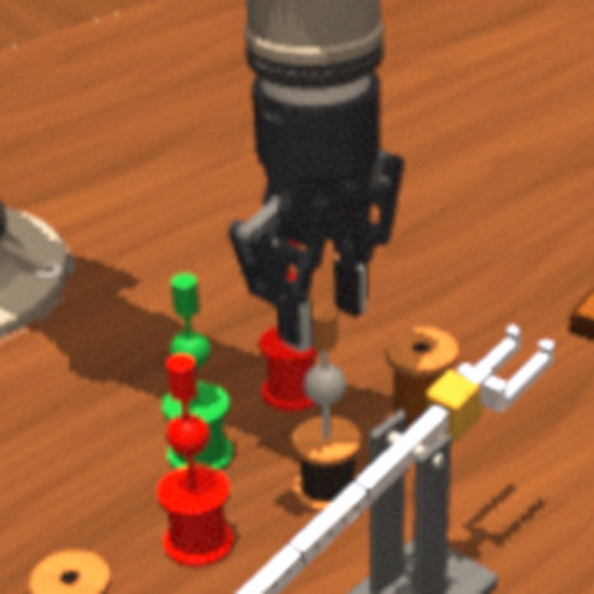

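Emit:
{"name": "apply_moves", "arguments": {"increments": [45, 0, 0, 7, -1, 45, 0, 0, 7, 0, 45, 0, 0, 0, 0, 10, 0, 0, 0, 0, 10, 0, 0, 0, 0, 10, 0, 0, 0, 0, 10, 0, 0, 0, 0, 10, 0, 0, 0, 0, 10, 0, 0, 0, 0], "squeeze": 25}}

```text
t: 7.3
eef_pos: [0.4446, 0.0782, 0.0846]
tool_rot: [0.002, 0.997, 0.08, 0.007]
contact_force: [0.1, 0.1, -1.0]
gripper_width: 0.201
```

```bash
python3 -c "
from h import *
st(); tips(name='s5')"
```

```text
t 7.30 s 57.2 c -114.8 z 84.6 mm yaw err deg 0.04 grip 17.1 F [ 0.12  0.06 -1.03]
0.065 3 [ 0.054  0.057 -0.117 -0.113]
0.071 12 [ 0.053  0.128 -0.117 -0.107]
0.077 2 [ 0.054  0.056 -0.115 -0.114]
0.083 4 [ 0.044  0.051 -0.119 -0.104]
0.089 23 [ 0.043  0.061 -0.126 -0.101]
0.095 33 [ 0.041  0.066 -0.129 -0.103]
0.101 47 [ 0.042  0.065 -0.124 -0.103]
0.107 17 [ 0.048  0.06  -0.123 -0.109]
0.113 3 [ 0.055  0.057 -0.115 -0.113]
0.119 2 [ 0.041  0.065 -0.109 -0.109]
0.125 24 [ 0.037  0.072 -0.119 -0.104]
0.131 35 [ 0.033  0.08  -0.122 -0.103]
0.137 46 [ 0.033  0.078 -0.122 -0.102]
0.143 48 [ 0.032  0.079 -0.122 -0.103]
0.149 54 [ 0.032  0.08  -0.122 -0.103]
0.155 41 [ 0.034  0.078 -0.121 -0.103]
0.161 29 [ 0.033  0.074 -0.121 -0.102]
```

View pics/s5.png

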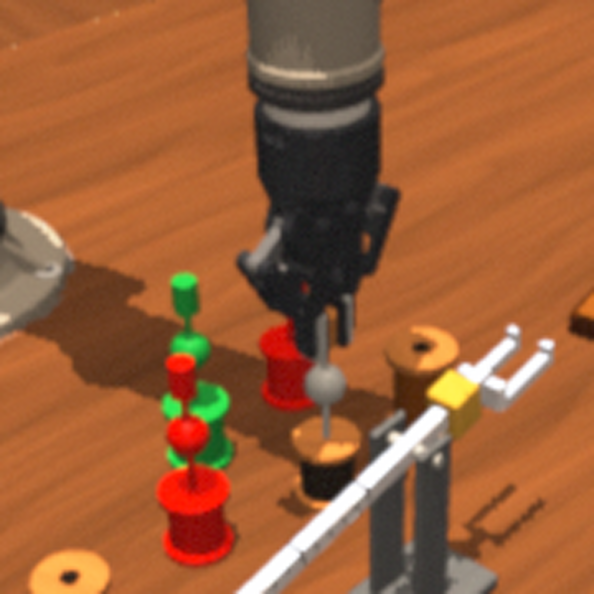

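Emit:
{"name": "apply_moves", "arguments": {"increments": [10, 0, 0, -5, 0, 10, 0, 0, -15, 0, 10, 0, 0, -20, 0, 10, 0, 0, -20, 0, 10, 0, 0, -15, 0, 10, 0, 0, 0, 0, 10, 0, 0, 0, 0, 10, 0, 0, 0, 0]}}

```text
t: 8.35
eef_pos: [0.4428, 0.0784, 0.1653]
tool_rot: [0.003, 0.997, 0.08, 0.007]
contact_force: [-1.2, -0.4, -2.6]
gripper_width: 0.204
```

```bash
python3 -c "
from h import *
st(); tips(name='s6')
for i in range(6): read_camera('top'); st()"
```

```text
t 8.35 s 57.7 c -116.5 z 165.3 mm yaw err deg 0.06 grip 17.4 F [-1.24 -0.36 -2.6 ]
0.145 4 [ 0.054  0.058 -0.117 -0.116]
0.151 5 [ 0.055  0.057 -0.121 -0.114]
0.157 6 [ 0.053  0.056 -0.119 -0.114]
0.163 9 [ 0.046  0.056 -0.123 -0.106]
0.169 22 [ 0.043  0.061 -0.124 -0.104]
0.175 36 [ 0.042  0.066 -0.124 -0.104]
0.181 50 [ 0.043  0.065 -0.127 -0.104]
0.187 22 [ 0.049  0.064 -0.123 -0.107]
0.193 4 [ 0.053  0.056 -0.119 -0.116]
0.199 4 [ 0.042  0.043 -0.126 -0.112]
0.205 26 [ 0.037  0.071 -0.122 -0.105]
0.211 45 [ 0.034  0.08  -0.123 -0.105]
0.217 46 [ 0.034  0.08  -0.124 -0.106]
0.223 56 [ 0.033  0.08  -0.123 -0.104]
0.229 69 [ 0.034  0.08  -0.124 -0.105]
0.235 46 [ 0.033  0.079 -0.122 -0.105]
0.241 37 [ 0.032  0.074 -0.123 -0.104]
t 8.45 s 57.7 c -116.6 z 165.2 mm yaw err deg 0.06 grip 17.2 F [-0.42 -0.06 -2.48]
t 8.50 s 57.7 c -116.5 z 165.2 mm yaw err deg 0.07 grip 17.1 F [ 0.29 -0.59 -2.65]
t 8.55 s 57.7 c -116.5 z 165.3 mm yaw err deg 0.06 grip 17.4 F [ 0.08 -0.7  -2.44]
t 8.60 s 57.7 c -116.4 z 165.4 mm yaw err deg 0.07 grip 17.3 F [-1.51 -1.37 -2.13]
t 8.65 s 57.7 c -116.3 z 165.4 mm yaw err deg 0.06 grip 16.9 F [-0.85 -0.55 -1.58]
t 8.70 s 57.7 c -116.3 z 165.5 mm yaw err deg 0.06 grip 17.2 F [-0.27  0.03 -3.05]
```

View pics/s6.png

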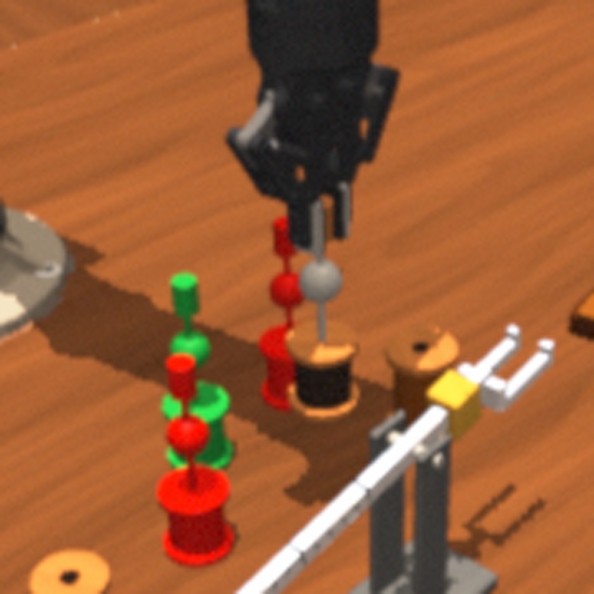

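Emit:
{"name": "apply_moves", "arguments": {"increments": [10, 5, -20, 0, 0, 10, 10, -30, 0, 0, 10, 15, -30, 0, 0, 10, 25, -30, 0, 0, 10, 25, -20, 0, 0, 10, 25, -4, 0, 0, 10, 10, 0, 0, 0, 10, 0, 0, 0, 0, 10, 0, 0, 0, 0, 10, 0, 0, 0, 0]}}

```text
t: 9.95
eef_pos: [0.5354, 0.2311, 0.1643]
tool_rot: [0.004, 0.997, 0.079, 0.005]
contact_force: [-0.6, -0.7, -2.1]
gripper_width: 0.196
```

```bash
cat >> h.py <<'E'
from scipy.optimize import least_squares
def ball(g,name=None):
    for n in ('scene','top'):
        p,d=read_camera(n); C=cloud(n,d).reshape(-1,3)
        if name: cv2.imwrite(f'pics/{name}_{n}.png',cv2.resize(p[80:330,220:480],None,fx=2.4,fy=2.4,interpolation=2))
        P=C[np.linalg.norm(C-g,axis=1)<.02]
        if len(P)<15: print(n,"few",len(P)); continue
        f=least_squares(lambda c:np.linalg.norm(P-c,axis=1)-.014,g,loss='soft_l1',f_scale=.002).x
        print(n,len(P),"ball s %.1f c %.1f z %.1f"%((f[:2]-O)@EE*1e3,(f[:2]-O)@FF*1e3,f[2]*1e3))
E
python3 -c "
from h import *
st(); p=get_obs()['eef_pos']; ball(p+[0,0,.0104],'b1');st()"
```

```text
t 9.95 s 193.7 c -0.8 z 164.3 mm yaw err deg -0.11 grip 16.8 F [-0.64 -0.74 -2.11]
scene 142 ball s 192.7 c -1.9 z 174.7
top 135 ball s 195.0 c -1.2 z 173.6
t 10.05 s 193.8 c -0.6 z 164.4 mm yaw err deg -0.11 grip 17.2 F [-0.57 -0.13 -2.07]
```

View pics/b1_scene.png

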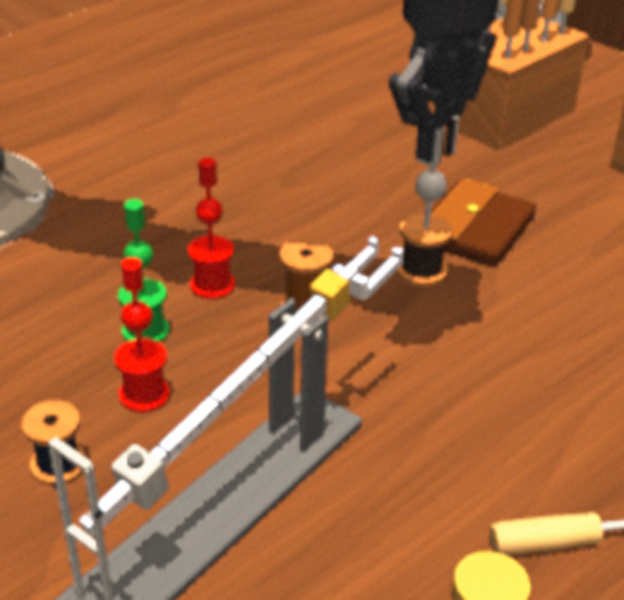

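Emit:
{"name": "apply_moves", "arguments": {"increments": [10, 1.5, 0, 8, 0, 10, 0, 0, 0, 0, 10, 0, 15, 0, 0, 10, 0, 15, 0, 0, 10, 0, 5, 0, 0, 10, 0, 0, 0, 0]}}

```text
t: 10.8
eef_pos: [0.5432, 0.1926, 0.1562]
tool_rot: [0.004, 0.997, 0.078, 0.005]
contact_force: [0.1, -0.1, -2.7]
gripper_width: 0.2
```

```bash
python3 -c "
from h import *
st(); p=get_obs()['eef_pos']; ball(p+[0,0,.0104],'b2');st()"
```

```text
t 10.80 s 154.5 c 0.7 z 156.2 mm yaw err deg -0.22 grip 17.0 F [ 0.09 -0.1  -2.65]
scene 146 ball s 153.7 c -0.9 z 166.6
top 20 ball s 156.3 c -0.1 z 165.4
t 10.90 s 155.4 c 0.7 z 156.2 mm yaw err deg -0.16 grip 17.1 F [ 0.1   0.47 -2.45]
```

Well centred (c ≈ −0.5 mm), 16 mm above the lips. Next: slide in.

Emit:
{"name": "apply_moves", "arguments": {"increments": [10, 0, 12, 0, 0.2, 10, 0, 12, 0, 0, 10, 0, 12, 0, 0, 10, 0, 12, 0, 0, 10, 0, 6, 0, 0, 10, 0, 0, 0, 0, 10, 0, 0, 0, 0]}}

```text
t: 11.78
eef_pos: [0.5519, 0.1366, 0.1568]
tool_rot: [0.004, 0.997, 0.077, 0.006]
contact_force: [-0.3, 0.6, -2.2]
gripper_width: 0.202
```

```bash
python3 -c "
from h import *
st(); p=get_obs()['eef_pos']; ball(p+[0,0,.0104],'b3');st()"
```

```text
t 11.78 s 97.7 c 0.4 z 156.8 mm yaw err deg -0.36 grip 17.3 F [-0.29  0.62 -2.18]
scene 158 ball s 97.2 c -1.3 z 167.0
top few 0
t 11.88 s 97.9 c 0.4 z 156.7 mm yaw err deg -0.34 grip 16.8 F [-0.12  0.4  -1.99]
```

View pics/b3_scene.png

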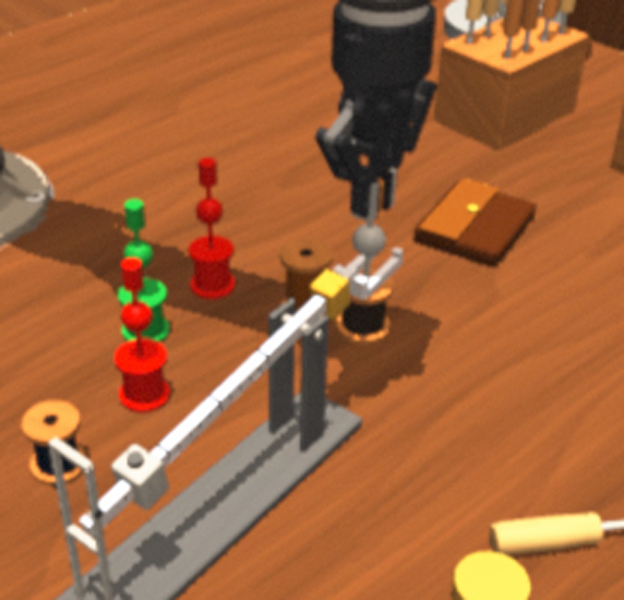

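Emit:
{"name": "apply_moves", "arguments": {"increments": [10, 0, -1, 7, 0, 10, 0, 0, 6, 0, 10, 0, 0, 2, 0, 10, 0, 0, 0, 0]}}

```text
t: 12.38
eef_pos: [0.5513, 0.1386, 0.1402]
tool_rot: [0.004, 0.997, 0.078, 0.005]
contact_force: [0.1, 0.3, -1.9]
gripper_width: 0.203
```

```bash
python3 -c "
from h import *
st(); p=get_obs()['eef_pos']; ball(p+[0,0,.0104],'b4');st();read_camera('top');st();read_camera('top');st()"
```

```text
t 12.38 s 99.9 c 0.2 z 140.2 mm yaw err deg -0.25 grip 17.4 F [ 0.13  0.28 -1.86]
scene 189 ball s 99.1 c -0.3 z 149.3
top few 0
t 12.47 s 99.8 c 0.4 z 140.4 mm yaw err deg -0.25 grip 17.1 F [-0.45 -0.85 -1.78]
t 12.53 s 99.9 c 0.5 z 140.6 mm yaw err deg -0.25 grip 17.2 F [ 0.68  0.02 -3.26]
t 12.57 s 99.8 c 0.5 z 140.7 mm yaw err deg -0.26 grip 17.3 F [-0.61  0.64 -2.03]
```

Emit:
{"name": "apply_moves", "arguments": {"increments": [10, 0, 0, 1, 0, 10, 0, 0, 1, 0, 10, 0, 0, 0, 0]}}

```text
t: 12.95
eef_pos: [0.5519, 0.1386, 0.1389]
tool_rot: [0.004, 0.997, 0.077, 0.006]
contact_force: [0.1, 0.3, -2.2]
gripper_width: 0.202
```

```bash
python3 -c "
from h import *
st(); p=get_obs()['eef_pos']; ball(p+[0,0,.0104],'b5');st();read_camera('top');st();read_camera('top');st()"
```

```text
t 12.95 s 99.8 c 0.8 z 138.9 mm yaw err deg -0.27 grip 17.2 F [ 0.11  0.32 -2.19]
scene 184 ball s 98.9 c 0.3 z 148.1
top few 0
t 13.05 s 99.8 c 0.8 z 139.0 mm yaw err deg -0.27 grip 17.4 F [-0.72 -0.64 -2.9 ]
t 13.10 s 99.8 c 0.9 z 139.0 mm yaw err deg -0.27 grip 17.0 F [ 1.    0.23 -2.57]
t 13.15 s 99.8 c 0.9 z 139.0 mm yaw err deg -0.27 grip 17.4 F [-0.52  0.56 -1.91]
```

View pics/b5_scene.png

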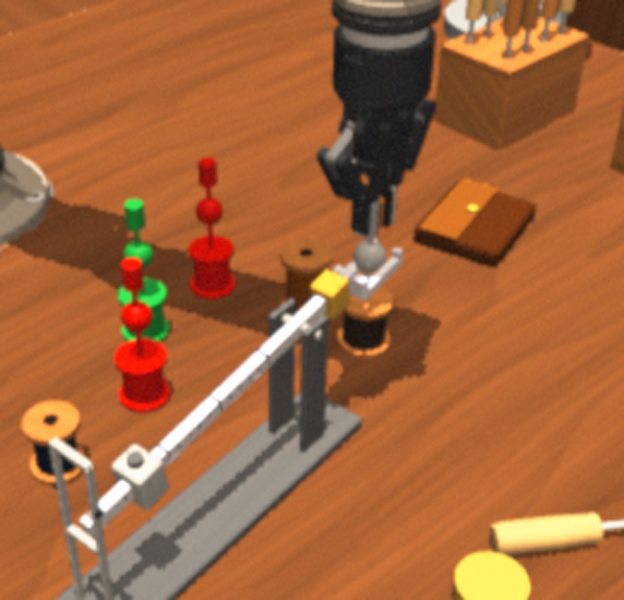

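Emit:
{"name": "apply_moves", "arguments": {"increments": [10, 0, 0, 1, 0, 10, 0, 0, 1, 0, 10, 0, 0, 0, 0]}}

```text
t: 13.52
eef_pos: [0.5523, 0.1388, 0.1375]
tool_rot: [0.003, 0.997, 0.077, 0.006]
contact_force: [-0.8, 0.8, 1.1]
gripper_width: 0.203
```

```bash
cat >>h.py <<'E'
def fz(k=4):
    L=[]
    for i in range(k): read_camera('top'); L.append(get_obs()["contact_force"])
    print("F avg",np.round(np.mean(L,0),2))
E
python3 -c "
from h import *
st(); fz(); p=get_obs()['eef_pos']; ball(p+[0,0,.0104],'b6');st()"
```

```text
t 13.53 s 99.8 c 1.2 z 137.5 mm yaw err deg -0.27 grip 17.3 F [-0.84  0.76  1.14]
F avg [-0.89 -0.84  0.61]
scene 181 ball s 99.3 c 0.9 z 146.7
top few 0
t 13.82 s 99.8 c 1.2 z 137.4 mm yaw err deg -0.27 grip 17.2 F [-0.95 -1.27  1.39]
```

Emit:
{"name": "apply_moves", "arguments": {"increments": [10, 0, 0, -0.5, 0, 26, 0, 0, 0, 0, 32, 0, 0, 0, 0, 42, 0, 0, 0, 0, 42, 0, 0, 0, 0, 42, 0, 0, 0, 0]}}

```text
t: 14.58
eef_pos: [0.5529, 0.1391, 0.138]
tool_rot: [0.003, 0.997, 0.077, 0.007]
contact_force: [-0.1, -0.5, -0.1]
gripper_width: 0.496
```

```bash
python3 -c "
from h import *
st(); fz(); p=get_obs()['eef_pos']; ball(p+[0,0,.0104],'b7');st()"
```

```text
t 14.57 s 100.1 c 1.8 z 138.0 mm yaw err deg -0.26 grip 42.4 F [-0.11 -0.54 -0.15]
F avg [ 0.16 -0.27  0.1 ]
scene 188 ball s 98.7 c 0.4 z 146.7
top few 0
t 14.88 s 100.0 c 1.8 z 138.0 mm yaw err deg -0.27 grip 41.9 F [-0.84  0.34 -0.87]
```

View pics/b7_scene.png

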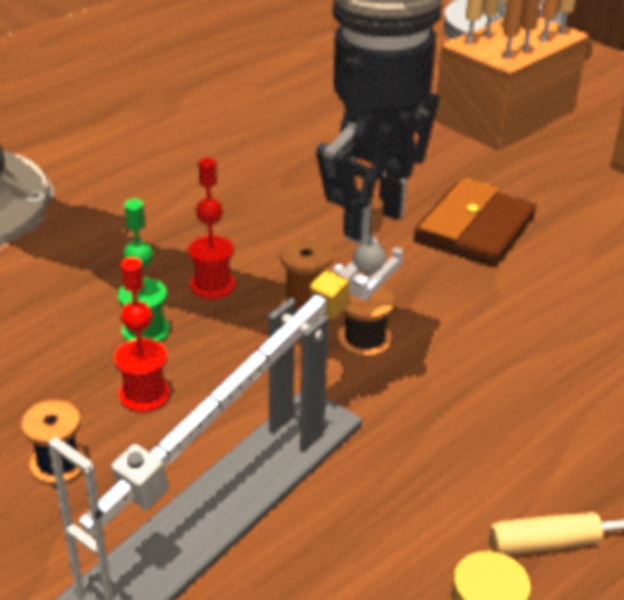

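Emit:
{"name": "apply_moves", "arguments": {"increments": [42, 0, 0, -10, 0, 42, 0, 0, -25, 0, 42, 0, 0, -30, 0, 42, -1, 0, -25, 0, 42, 0, 0, 0, 0]}}

```text
t: 15.5
eef_pos: [0.5508, 0.1398, 0.2332]
tool_rot: [0.003, 0.997, 0.078, 0.008]
contact_force: [-0.3, -0.3, -1.2]
gripper_width: 0.492
```

```bash
python3 -c "
from h import *
st(); ball(np.r_[O+.0985*EE,.147],'b8');st()"
```

```text
t 15.50 s 101.1 c -0.2 z 233.2 mm yaw err deg -0.24 grip 42.0 F [-0.32 -0.29 -1.18]
scene 187 ball s 98.7 c 0.4 z 146.8
top few 0
t 15.60 s 100.6 c -1.6 z 230.7 mm yaw err deg -0.25 grip 41.9 F [-0.43  0.73 -1.14]
```

View pics/b8_scene.png

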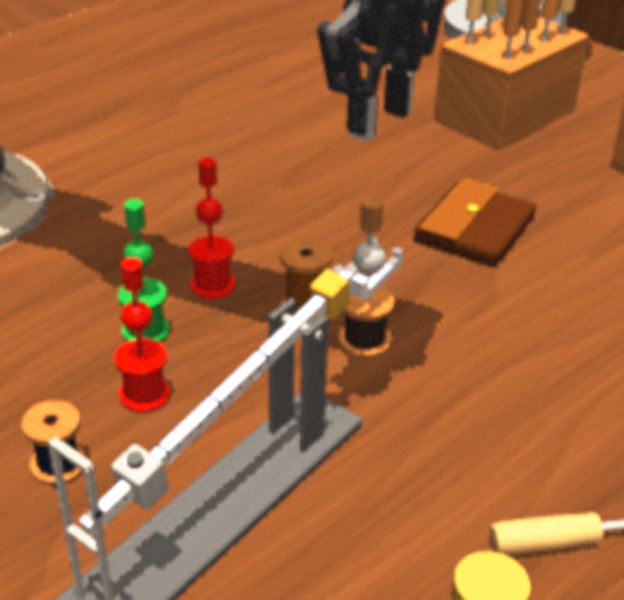

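Emit:
{"name": "apply_moves", "arguments": {"increments": [0, 0, 40, -5, 0, 0, 0, 50, 0, 0, 0, 0, 50, 0, 0, 0, 0, 50, 0, 0, 0, 0, 50, 0, 0, 0, 0, 40, 0, 0, 0, 0, 20, 0, 0, 0, 0, 0, 0, 10, 0, 0, 0, 0, 10, 0, 0, 0, 0, 10, 0, 0, 0, 0, 10, 0, 0, 0, 0, 10]}}

```text
t: 17.1
eef_pos: [0.5906, -0.1596, 0.2227]
tool_rot: [0.002, 0.933, -0.359, -0.006]
contact_force: [-0.0, -0.1, 0.7]
gripper_width: 0.0
```

Emit:
{"name": "apply_moves", "arguments": {"increments": [0, 0, 0, 0, 10, 0, 0, 0, 0, 10, 0, 0, 0, 0, 10, 0, 0, 0, 0, 9, 0, 0, 0, 0, 0]}}

```text
t: 17.73
eef_pos: [0.589, -0.1515, 0.2182]
tool_rot: [0.004, 0.755, -0.655, -0.009]
contact_force: [-0.2, 0.3, -0.4]
gripper_width: 0.001
```

```bash
python3 - <<'E'
from h import *
st(); print(get_obs()['q'][-1]); ball(np.r_[O+.0985*EE,.147],'b9');st()
for n in ('scene','top'):
    p,d=read_camera(n); C=cloud(n,d).reshape(-1,3); C=C[~np.isnan(C[:,0])]
    S=np.c_[(C[:,:2]-O)@EE,(C[:,:2]-O)@FF,C[:,2]]
    S=S[(abs(S[:,1])<.014)&(S[:,2]>.09)&(S[:,2]<.16)]
    for s in np.arange(-.22,.04,.006):
        P=S[(S[:,0]>=s)&(S[:,0]<s+.006)]
        if len(P): print(n,round(s,3),len(P),np.round(P[:,2].max(),4))
E
```

```text
t 17.73 s -192.6 c -8.7 z 218.2 mm yaw err deg -91.02 grip 0.1 F [-0.25  0.29 -0.42]
-2.847099685846728
scene 188 ball s 98.6 c 0.0 z 146.7
top 206 ball s 99.6 c -1.4 z 145.1
t 17.82 s -192.9 c -8.7 z 218.4 mm yaw err deg -90.92 grip 0.0 F [0.19 0.72 0.22]
scene -0.22 30 0.1127
scene -0.214 30 0.114
scene -0.208 29 0.1152
scene -0.202 68 0.125
scene -0.196 94 0.131
scene -0.19 58 0.1332
scene -0.184 42 0.1336
scene -0.178 39 0.1288
scene -0.172 7 0.1248
scene -0.166 26 0.1204
scene -0.16 25 0.1214
scene -0.154 26 0.1216
scene -0.148 27 0.1226
scene -0.142 28 0.1238
scene -0.136 27 0.1251
scene -0.13 25 0.1252
scene -0.124 30 0.1266
scene -0.118 24 0.1282
scene -0.112 23 0.1283
scene -0.106 27 0.1293
scene -0.1 26 0.1297
scene -0.094 26 0.1301
scene -0.088 24 0.1323
scene -0.082 25 0.1329
scene -0.076 25 0.1334
scene -0.07 25 0.134
scene -0.064 23 0.1346
scene -0.058 23 0.136
scene -0.052 20 0.1366
scene -0.046 26 0.1372
scene -0.04 20 0.139
scene -0.034 21 0.1394
scene -0.028 25 0.14
scene -0.022 21 0.1408
scene -0.016 25 0.1429
scene -0.01 24 0.1425
scene -0.004 33 0.1428
scene 0.00
[... 344 characters left out ...]
 0.1192
top -0.16 23 0.1201
top -0.154 28 0.1209
top -0.148 24 0.1215
top -0.142 25 0.1223
top -0.136 26 0.1237
top -0.13 26 0.1247
top -0.124 23 0.1251
top -0.118 27 0.1271
top -0.112 25 0.1275
top -0.106 26 0.128
top -0.1 28 0.1293
top -0.094 25 0.1305
top -0.088 26 0.1302
top -0.082 28 0.1317
top -0.076 25 0.1331
top -0.07 27 0.133
top -0.064 26 0.1342
top -0.058 26 0.1353
top -0.052 26 0.1357
top -0.046 29 0.1375
top -0.04 23 0.138
top -0.034 29 0.1387
top -0.028 26 0.1391
top -0.022 26 0.1396
top -0.016 30 0.1407
top -0.01 31 0.142
top -0.004 42 0.144
top 0.002 55 0.1433
top 0.008 29 0.144
top 0.014 27 0.1442
top 0.02 30 0.1458
top 0.026 30 0.1535
top 0.032 63 0.1568
top 0.038 66 0.1572
```

View pics/b9_scene.png

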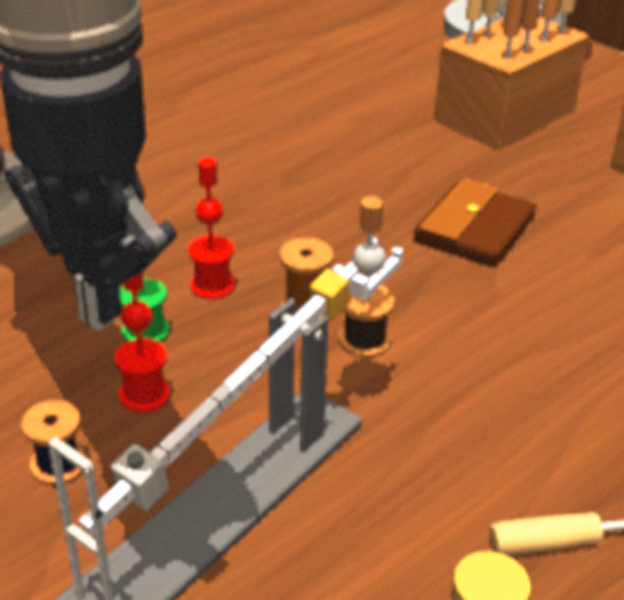

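Emit:
{"name": "apply_moves", "arguments": {"increments": [0, 0, 0, 0, -10, 0, 0, 0, 0, -10, 0, 0, 0, 0, -10, 0, 0, 0, 0, -10, 0, 0, 0, 0, -10, 0, 0, 0, 0, -10, 0, 0, 0, 0, -10, 0, 0, 0, 0, -10, 0, 0, 0, 0, -10, 0, 0, 0, 0, -10]}}

```text
t: 19.18
eef_pos: [0.5889, -0.1535, 0.2187]
tool_rot: [-0.004, 0.981, 0.193, -0.008]
contact_force: [0.2, 0.0, 0.0]
gripper_width: 0.001
```

Emit:
{"name": "apply_moves", "arguments": {"increments": [0, 0, 0, 0, -10, 0, 0, 0, 0, -10, 0, 0, 0, 0, -10, 0, 0, 0, 0, -10, 0, 0, 0, 0, -10, 0, 0, 0, 0, -10, 0, 0, 0, 0, -10, 0, 0, 0, 0, -9, 0, 0, 0, 0, 0]}}

```text
t: 20.3
eef_pos: [0.5884, -0.1556, 0.219]
tool_rot: [-0.008, 0.612, 0.791, -0.003]
contact_force: [-0.2, -0.1, -0.2]
gripper_width: -0.0
```

```bash
python3 -c "
from h import *
st(); print(get_obs()['q'][-1])"
```

```text
t 20.30 s -196.5 c -10.0 z 219.0 mm yaw err deg 95.43 grip -0.0 F [-0.17 -0.12 -0.17]
0.1993876898601674
```

Emit:
{"name": "apply_moves", "arguments": {"increments": [0, 0, 0, 0, 5.4, 0, 0, 0, 0, 0, 0, -18.5, 10, 0, 0, 0, 0, 0, 0, 0, 0, 0, 0, 25, 0, 0, 0, 0, 25, 0, 0, 0, 0, 15, 0, 0, 0, 0, 0, 0, 0, 0, 0, 0, 0]}}

```text
t: 21.42
eef_pos: [0.6001, -0.1695, 0.1539]
tool_rot: [-0.008, 0.649, 0.76, -0.002]
contact_force: [-0.0, 0.5, 1.0]
gripper_width: 0.0
```

```bash
cat >>h.py <<'E'
def prof(n='scene',name=None,lo=-.24,hi=-.12):
    p,d=read_camera(n); C=cloud(n,d).reshape(-1,3); C=C[~np.isnan(C[:,0])]
    if name: cv2.imwrite(f'pics/{name}.png',cv2.resize(p[160:360,190:400],None,fx=3,fy=3,interpolation=2))
    S=np.c_[(C[:,:2]-O)@EE,(C[:,:2]-O)@FF,C[:,2]]
    S=S[(abs(S[:,1])<.03)&(S[:,2]>.09)&(S[:,2]<.3)]
    for z in np.arange(.1,.22,.005):
        P=S[(S[:,2]>=z)&(S[:,2]<z+.005)&(S[:,0]<hi)&(S[:,0]>lo)]
        if len(P): print("z",round(z,3),len(P),"s",np.round([P[:,0].min(),P[:,0].max()],3),"c",np.round([P[:,1].min(),P[:,1].max()],3))
def tilt():
    for n in ('scene','top'):
        p,d=read_camera(n); C=cloud(n,d).reshape(-1,3); C=C[~np.isnan(C[:,0])]
        S=np.c_[(C[:,:2]-O)@EE,(C[:,:2]-O)@FF,C[:,2]]; S=S[abs(S[:,1])<.004]
        x=[];y=[]
        for s in np.arange(-.20,-.02,.005):
            P=S[(S[:,0]>=s)&(S[:,0]<s+.005)&(S[:,2]>.1)&(S[:,2]<.17)]
            if len(P)>2: x.append(s+.0025); y.append(np.median(np.sort(P[:,2])[-max(3,len(P)//2):]))
        x=np.array(x);y=np.array(y)
        if len(x)<5: print(n,"few"); continue
        m=np.ones(len(x),bool)
        f=least_squares(lambda k:k[0]+k[1]*x-y,[.142,.1],loss='soft_l1',f_scale=.0005).x
        print(n,"tilt %.4f top z at pivot %.4f"%(f[1],f[0]),"poise at s",np.round(x[(y-f[0]-f[1]*x)>.005],4))
E
python3 -c "
from h import *
st(); prof(name='p1'); tilt();st()"
```

```text
t 21.43 s -212.1 c -0.6 z 153.9 mm yaw err deg 89.84 grip 0.0 F [-0.02  0.53  0.96]
z 0.1 66 s [-0.24  -0.172] c [-0.017  0.02 ]
z 0.105 106 s [-0.24  -0.145] c [-0.017  0.019]
z 0.11 143 s [-0.24  -0.123] c [-0.016  0.019]
z 0.115 111 s [-0.24  -0.122] c [-0.016  0.018]
z 0.12 196 s [-0.24  -0.121] c [-0.016  0.019]
z 0.125 110 s [-0.24 -0.12] c [-0.016  0.019]
z 0.13 37 s [-0.24 -0.18] c [-0.015  0.022]
z 0.135 12 s [-0.24  -0.237] c [-0.017  0.021]
z 0.14 4 s [-0.239 -0.237] c [-0.015  0.019]
z 0.145 9 s [-0.24  -0.237] c [-0.015  0.019]
z 0.15 7 s [-0.24  -0.237] c [-0.016  0.019]
z 0.155 9 s [-0.239 -0.237] c [-0.016  0.019]
z 0.16 9 s [-0.24  -0.236] c [-0.017  0.019]
z 0.165 6 s [-0.24  -0.236] c [-0.016  0.019]
z 0.17 3 s [-0.239 -0.237] c [0.019 0.019]
z 0.175 43 s [-0.24  -0.236] c [-0.017  0.019]
z 0.18 3 s [-0.239 -0.238] c [-0.017  0.01 ]
z 0.19 3 s [-0.22  -0.207] c [0.006 0.006]
z 0.195 16 s [-0.225 -0.217] c [-0.008  0.011]
z 0.2 34 s [-0.225 -0.207] c [-0.013  0.014]
z 0.205 42 s [-0.226 -0.207] c [-0.011  0.015]
z 0.21 45 s [-0.226 -0.207] c [-0.013  0.015]
z 0.215 43 s [-0.226 -0.207] c [-0.012  0.015]
scene tilt 0.1320 top z at pivot 0.1417 poise at s [-0.1975 -0.1925 -0.1875 -0.1825 -0.1775 -0.1725]
top tilt 0.1354 top z at pivot 0.1410 poise at s [-0.1925 -0.1875 -0.1825 -0.1775 -0.1725]
t 21.57 s -212.4 c -0.6 z 154.0 mm yaw err deg 89.82 grip 0.2 F [-0.2   0.05  0.61]
```

View pics/p1.png

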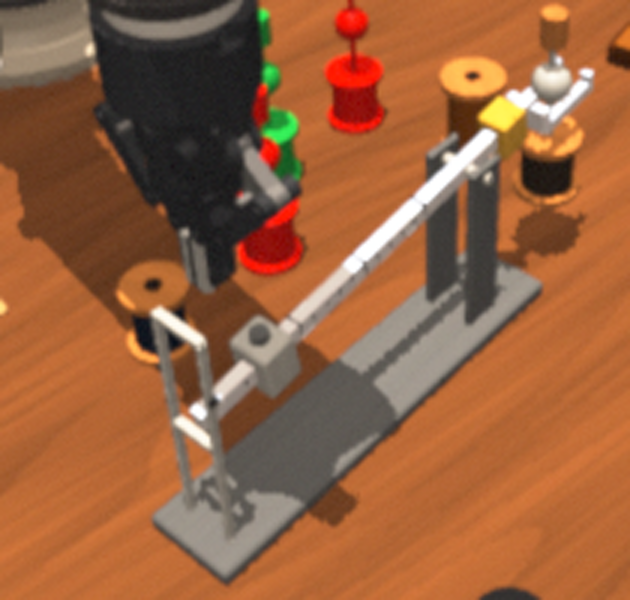

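Emit:
{"name": "apply_moves", "arguments": {"increments": [0, 1, 0, 20, 0, 0, 0, 0, 20, 0, 0, 0, 0, 12, 0, 0, 0, 0, 8, 0, 0, 0, 0, 4, 0, 0, 0, 0, 0, 0]}}

```text
t: 22.32
eef_pos: [0.5987, -0.1683, 0.0849]
tool_rot: [-0.008, 0.65, 0.76, -0.003]
contact_force: [-0.6, 0.7, 0.3]
gripper_width: -0.002
```

```bash
python3 -c "
from h import *
st(); prof(name='p2');st()"
```

```text
t 22.32 s -210.7 c -1.9 z 84.9 mm yaw err deg 89.81 grip -0.2 F [-0.57  0.7   0.32]
z 0.1 66 s [-0.24  -0.171] c [-0.016  0.02 ]
z 0.105 105 s [-0.239 -0.137] c [-0.015  0.019]
z 0.11 133 s [-0.24  -0.121] c [-0.016  0.019]
z 0.115 107 s [-0.24 -0.12] c [-0.016  0.019]
z 0.12 167 s [-0.24 -0.12] c [-0.017  0.019]
z 0.125 71 s [-0.239 -0.122] c [-0.016  0.02 ]
z 0.13 35 s [-0.24  -0.183] c [-0.016  0.022]
z 0.135 41 s [-0.24  -0.207] c [-0.016  0.022]
z 0.14 36 s [-0.24  -0.205] c [-0.016  0.019]
z 0.145 32 s [-0.24  -0.206] c [-0.016  0.019]
z 0.15 27 s [-0.24  -0.214] c [-0.016  0.019]
z 0.155 26 s [-0.24  -0.217] c [-0.016  0.019]
z 0.16 18 s [-0.239 -0.219] c [-0.016  0.019]
z 0.165 37 s [-0.24  -0.221] c [-0.026  0.03 ]
z 0.17 61 s [-0.24  -0.205] c [-0.025  0.029]
z 0.175 137 s [-0.24  -0.201] c [-0.029  0.029]
z 0.18 37 s [-0.238 -0.201] c [-0.028  0.029]
z 0.185 44 s [-0.23  -0.199] c [-0.03   0.029]
z 0.19 58 s [-0.23  -0.199] c [-0.029  0.017]
z 0.195 38 s [-0.231 -0.222] c [-0.016  0.017]
z 0.2 45 s [-0.23  -0.209] c [-0.017  0.025]
z 0.205 46 s [-0.231 -0.218] c [-0.017  0.028]
z 0.21 48 s [-0.231 -0.221] c [-0.017  0.029]
z 0.215 50 s [-0.233 -0.223] c [-0.017  0.03 ]
t 22.38 s -210.8 c -1.7 z 85.1 mm yaw err deg 89.81 grip 0.1 F [-0.61  0.29  0.36]
```

View pics/p2.png

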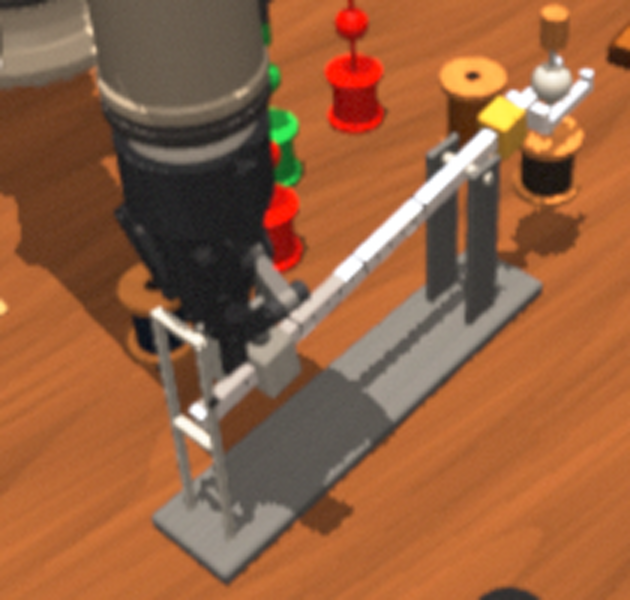

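Emit:
{"name": "apply_moves", "arguments": {"increments": [0, 0, 1, 4, 0, 0, 0, 0, 0, 0, 0, 5, 0, 0, 0, 0, 5, 0, -0.5, 0, 0, 4, 0, -0.5, 0, 0, 0, 0, 0, 0]}}

```text
t: 23.12
eef_pos: [0.5984, -0.1546, 0.0835]
tool_rot: [-0.006, 0.65, 0.76, -0.002]
contact_force: [-0.1, 0.5, 0.1]
gripper_width: -0.0
```

```bash
python3 -c "
from h import *
st(); tilt(); fz();prof('scene','p3',hi=-.16);st()"
```

```text
t 23.12 s -197.1 c 0.1 z 83.5 mm yaw err deg 89.77 grip -0.0 F [-0.15  0.5   0.13]
scene tilt 0.1441 top z at pivot 0.1426 poise at s []
top tilt 0.1249 top z at pivot 0.1402 poise at s [-0.1875 -0.1825 -0.1775 -0.1725 -0.1675 -0.1625]
F avg [-0.39 -0.1   0.16]
z 0.1 78 s [-0.24  -0.162] c [-0.015  0.019]
z 0.105 98 s [-0.239 -0.16 ] c [-0.015  0.021]
z 0.11 111 s [-0.24  -0.162] c [-0.015  0.019]
z 0.115 41 s [-0.24  -0.162] c [-0.015  0.02 ]
z 0.12 43 s [-0.24  -0.162] c [-0.016  0.019]
z 0.125 92 s [-0.239 -0.162] c [-0.016  0.02 ]
z 0.13 42 s [-0.24  -0.171] c [-0.016  0.021]
z 0.135 46 s [-0.24  -0.191] c [-0.015  0.022]
z 0.14 40 s [-0.24  -0.194] c [-0.016  0.019]
z 0.145 39 s [-0.24  -0.195] c [-0.016  0.02 ]
z 0.15 35 s [-0.24  -0.202] c [-0.017  0.019]
z 0.155 25 s [-0.239 -0.205] c [-0.016  0.019]
z 0.16 25 s [-0.24  -0.206] c [-0.016  0.019]
z 0.165 41 s [-0.24  -0.206] c [-0.024  0.029]
z 0.17 73 s [-0.239 -0.187] c [-0.028  0.029]
z 0.175 125 s [-0.24  -0.188] c [-0.03   0.029]
z 0.18 37 s [-0.239 -0.188] c [-0.029  0.03 ]
z 0.185 52 s [-0.217 -0.185] c [-0.03   0.019]
z 0.19 51 s [-0.217 -0.192] c [-0.029  0.02 ]
z 0.195 39 s [-0.217 -0.208] c [-0.016  0.019]
z 0.2 55 s [-0.217 -0.198] c [-0.015  0.028]
z 0.205 43 s [-0.217 -0.207] c [-0.016  0.028]
z 0.21 40 s [-0.218 -0.209] c [-0.013  0.029]
z 0.215 51 s [-0.22  -0.209] c [-0.017  0.028]
t 23.48 s -197.6 c 0.1 z 83.4 mm yaw err deg 89.73 grip -0.1 F [0.63 0.22 0.29]
```

View pics/p3.png

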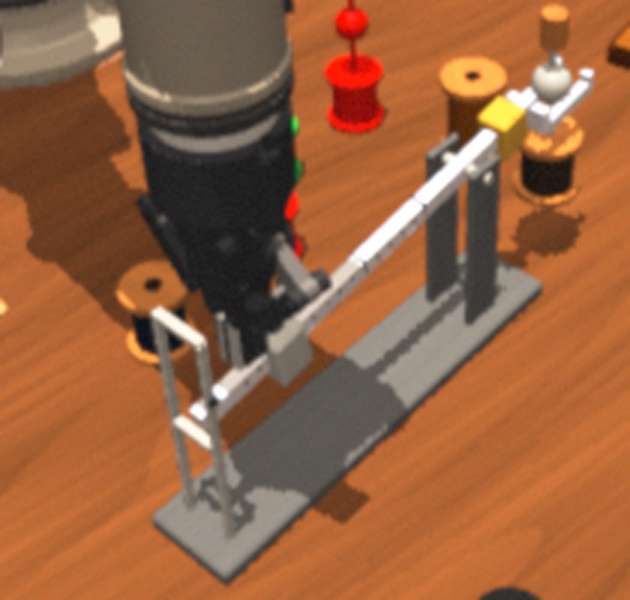

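Emit:
{"name": "apply_moves", "arguments": {"increments": [0, 5, 0, -0.7, 0, 0, 5, 0, -0.7, 0, 0, 5, 0, -0.7, 0, 0, 5, 0, -0.7, 0, 0, 4, 0, -0.7, 0, 0, 0, 0, 0, 0]}}

```text
t: 24.22
eef_pos: [0.5944, -0.1308, 0.0873]
tool_rot: [-0.006, 0.65, 0.76, -0.003]
contact_force: [-0.5, -0.6, -1.0]
gripper_width: 0.003
```

```bash
cat >>h.py <<'E'
def tilt2():
    # use the fork/counterweight & bar points not hidden, s in [-.12,.02]; plus ball height
    for n in ('scene','top'):
        p,d=read_camera(n); C=cloud(n,d).reshape(-1,3); C=C[~np.isnan(C[:,0])]
        S=np.c_[(C[:,:2]-O)@EE,(C[:,:2]-O)@FF,C[:,2]]
        g=np.array([.0985,0,.14]); P=S[(abs(S[:,1])<.016)&(abs(S[:,0]-.0985)<.016)&(S[:,2]>.125)&(S[:,2]<.17)]
        if len(P)>30:
            f=least_squares(lambda c:np.linalg.norm(P-c,axis=1)-.014,P.mean(0)-[0,0,.007],loss='soft_l1',f_scale=.002).x
            print(n,"ball s,c,z",np.round(f*1e3,1),"tilt~%.3f"%((f[2]-.1335)/.0985))
        x=[];y=[]
        for s in np.arange(-.13,-.025,.005):
            Q=S[(S[:,0]>=s)&(S[:,0]<s+.005)&(abs(S[:,1])<.004)&(S[:,2]>.1)&(S[:,2]<.15)]
            if len(Q)>2: x.append(s+.0025); y.append(np.median(Q[:,2]))
        if len(x)>5:
            k=least_squares(lambda k:k[0]+k[1]*np.array(x)-y,[.142,.1],loss='soft_l1',f_scale=.0005).x; print(n,"bar tilt %.3f z0 %.4f n%d"%(k[1],k[0],len(x)))
E
python3 -c "
from h import *
st(); tilt2(); st()"
```

```text
t 24.23 s -172.9 c -0.1 z 87.3 mm yaw err deg 89.71 grip 0.3 F [-0.54 -0.57 -1.  ]
scene ball s,c,z [ 98.5   1.5 146. ] tilt~0.127
scene bar tilt 0.140 z0 0.1415 n21
top ball s,c,z [ 98.5  -2.3 144. ] tilt~0.106
top bar tilt 0.137 z0 0.1404 n21
t 24.32 s -173.1 c 0.1 z 87.3 mm yaw err deg 89.69 grip -0.1 F [-0.8  -0.08  0.02]
```

Emit:
{"name": "apply_moves", "arguments": {"increments": [0, 3, 0, -0.5, 0, 0, 3, 0, -0.5, 0, 0, 0, 0, 0, 0]}}

```text
t: 24.7
eef_pos: [0.5938, -0.1252, 0.0884]
tool_rot: [-0.006, 0.651, 0.759, -0.003]
contact_force: [-0.4, 0.3, 0.6]
gripper_width: -0.002
```

```bash
python3 -c "
from h import *
st(); tilt2(); fz(); st()"
```

```text
t 24.70 s -167.3 c 0.1 z 88.4 mm yaw err deg 89.65 grip -0.2 F [-0.37  0.3   0.57]
scene ball s,c,z [ 98.5   1.2 146.3] tilt~0.129
scene bar tilt 0.145 z0 0.1418 n21
top ball s,c,z [ 98.6  -2.2 144.1] tilt~0.107
top bar tilt 0.138 z0 0.1404 n21
F avg [-0.69 -0.08  0.25]
t 25.00 s -167.5 c 0.2 z 88.4 mm yaw err deg 89.64 grip -0.1 F [-0.28 -0.86 -0.24]
```

Emit:
{"name": "apply_moves", "arguments": {"increments": [0, 3, 0, 0, 0, 0, 3, 0, 0, 0, 0, 0, 0, 0, 0]}}

```text
t: 25.38
eef_pos: [0.593, -0.1202, 0.0889]
tool_rot: [-0.005, 0.651, 0.759, -0.003]
contact_force: [-0.9, -0.3, 1.4]
gripper_width: 0.001
```

```bash
python3 -c "
from h import *
st(); tilt2(); fz(); st()"
```

```text
t 25.38 s -162.3 c 0.2 z 88.9 mm yaw err deg 89.59 grip 0.0 F [-0.87 -0.27  1.44]
scene ball s,c,z [ 98.2   1.4 145.6] tilt~0.123
scene bar tilt 0.145 z0 0.1415 n20
top ball s,c,z [ 98.8  -2.1 144.2] tilt~0.108
top bar tilt 0.139 z0 0.1405 n21
F avg [-0.28 -0.92  2.46]
t 25.68 s -162.4 c 0.3 z 88.8 mm yaw err deg 89.58 grip -0.2 F [ 0.32 -1.22  1.67]
```

```bash
python3 -c "
from h import *
p,d=read_camera('scene'); cv2.imwrite('pics/p4.png',cv2.resize(p[170:330,240:370],None,fx=4.5*.8,fy=4.5*.8,interpolation=2))
p,d=read_camera('top'); cv2.imwrite('pics/p4t.png',cv2.resize(p[100:200,220:490],None,fx=2.9,fy=2.9,interpolation=2))
prof('scene',None,-.19,-.10); st()"
```

```text
z 0.1 36 s [-0.188 -0.125] c [0.002 0.015]
z 0.105 56 s [-0.187 -0.127] c [0.003 0.016]
z 0.11 71 s [-0.19  -0.105] c [-0.006  0.016]
z 0.115 120 s [-0.189 -0.102] c [-0.006  0.015]
z 0.12 51 s [-0.161 -0.102] c [-0.003  0.016]
z 0.125 67 s [-0.172 -0.101] c [-0.001  0.016]
z 0.13 81 s [-0.175 -0.127] c [-0.005  0.016]
z 0.135 33 s [-0.176 -0.134] c [-0.005  0.015]
z 0.14 33 s [-0.176 -0.158] c [-0.013  0.016]
z 0.145 39 s [-0.176 -0.157] c [-0.011  0.015]
z 0.15 25 s [-0.176 -0.163] c [-0.011  0.016]
z 0.155 30 s [-0.175 -0.165] c [-0.013  0.015]
z 0.16 21 s [-0.175 -0.17 ] c [-0.005  0.016]
z 0.165 18 s [-0.176 -0.17 ] c [-0.01   0.016]
z 0.17 31 s [-0.178 -0.17 ] c [-0.026  0.029]
z 0.175 75 s [-0.177 -0.151] c [-0.028  0.03 ]
z 0.18 83 s [-0.178 -0.152] c [-0.028  0.029]
z 0.185 35 s [-0.176 -0.151] c [-0.03   0.028]
z 0.19 54 s [-0.181 -0.147] c [-0.03   0.019]
z 0.195 52 s [-0.182 -0.147] c [-0.029  0.019]
z 0.2 42 s [-0.182 -0.172] c [-0.017  0.022]
z 0.205 48 s [-0.182 -0.171] c [-0.014  0.025]
z 0.21 55 s [-0.182 -0.168] c [-0.017  0.029]
z 0.215 36 s [-0.182 -0.173] c [-0.016  0.03 ]
t 25.82 s -162.5 c 0.3 z 88.7 mm yaw err deg 89.58 grip 0.5 F [0.19 0.03 2.31]
```

View pics/p4.png

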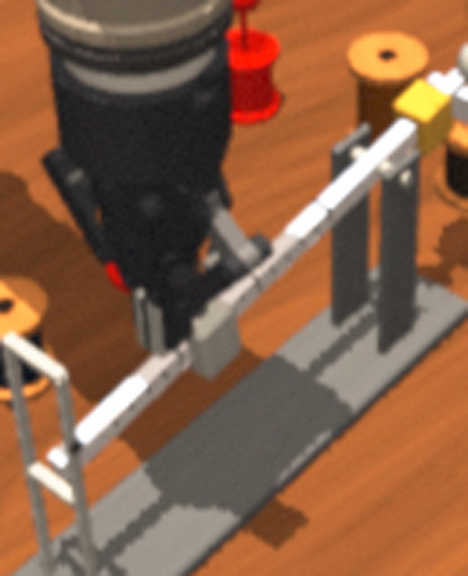

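View pics/p4t.png

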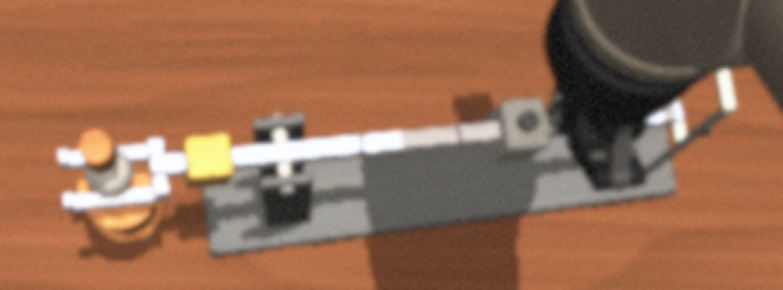

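Emit:
{"name": "apply_moves", "arguments": {"increments": [0, -0.5, 0, -1.5, 0, 0, 0, 0, 0, 0, 0, 0, 0, 0, 0]}}

```text
t: 26.2
eef_pos: [0.593, -0.1201, 0.0897]
tool_rot: [-0.006, 0.651, 0.759, -0.003]
contact_force: [-0.2, 0.2, -0.3]
gripper_width: -0.001
```

```bash
python3 -c "
from h import *
st(); tilt2(); fz(); st()"
```

```text
t 26.20 s -162.2 c 0.2 z 89.7 mm yaw err deg 89.60 grip -0.1 F [-0.15  0.2  -0.27]
scene ball s,c,z [ 98.5   0.8 145.7] tilt~0.124
scene bar tilt 0.138 z0 0.1412 n20
top ball s,c,z [ 98.7  -2.1 144. ] tilt~0.107
top bar tilt 0.136 z0 0.1402 n21
F avg [-0.37 -0.19  0.53]
t 26.50 s -162.4 c 0.2 z 89.8 mm yaw err deg 89.59 grip -0.1 F [-0.61 -0.3   0.33]
```

Emit:
{"name": "apply_moves", "arguments": {"increments": [0, 0, 0, -2, 0, 0, 0, 0, 0, 0, 0, 0, 0, 0, 0]}}

```text
t: 26.88
eef_pos: [0.5932, -0.1203, 0.0921]
tool_rot: [-0.005, 0.651, 0.759, -0.003]
contact_force: [-0.6, -0.4, 0.8]
gripper_width: -0.004
```

```bash
python3 -c "
from h import *
st(); tilt2(); fz(); st()"
```

```text
t 26.88 s -162.5 c 0.3 z 92.1 mm yaw err deg 89.59 grip -0.3 F [-0.6  -0.45  0.75]
scene ball s,c,z [ 98.1   1.1 145.7] tilt~0.124
scene bar tilt 0.141 z0 0.1417 n19
top ball s,c,z [ 98.6  -2.5 143.8] tilt~0.105
top bar tilt 0.134 z0 0.1402 n21
F avg [ 0.07 -0.12 -0.06]
t 27.18 s -162.4 c 0.3 z 92.0 mm yaw err deg 89.60 grip -0.2 F [ 0.36 -0.02 -0.47]
```

Emit:
{"name": "apply_moves", "arguments": {"increments": [0, 3, 0, -0.5, 0, 0, 3, 0, -0.5, 0, 0, 0, 0, 0, 0]}}

```text
t: 27.55
eef_pos: [0.5922, -0.1137, 0.0931]
tool_rot: [-0.005, 0.651, 0.759, -0.003]
contact_force: [-0.2, 0.3, 0.6]
gripper_width: -0.001
```

```bash
python3 -c "
from h import *
st(); tilt2(); fz(); st()"
```

```text
t 27.55 s -155.7 c 0.4 z 93.1 mm yaw err deg 89.61 grip -0.1 F [-0.16  0.34  0.56]
scene ball s,c,z [ 98.5   1.2 145.7] tilt~0.124
scene bar tilt 0.125 z0 0.1404 n21
top ball s,c,z [ 98.8  -2.1 143.8] tilt~0.104
top bar tilt 0.139 z0 0.1409 n21
F avg [-0.2  -0.17  0.02]
t 27.85 s -156.4 c 0.2 z 92.9 mm yaw err deg 89.57 grip 0.1 F [ 0.43  0.03 -0.32]
```

Emit:
{"name": "apply_moves", "arguments": {"increments": [0, 3, 0, -0.5, 0, 0, 3, 0, -0.5, 0, 0, 0, 0, 0, 0, 0, 0, 0, 0, 0]}}

```text
t: 28.35
eef_pos: [0.5911, -0.1079, 0.0941]
tool_rot: [-0.005, 0.651, 0.759, -0.003]
contact_force: [-0.2, -0.4, 0.6]
gripper_width: 0.002
```

```bash
python3 -c "
from h import *
st(); tilt2(); fz(); st()"
```

```text
t 28.35 s -149.9 c 0.3 z 94.1 mm yaw err deg 89.57 grip 0.2 F [-0.2  -0.36  0.64]
scene ball s,c,z [ 98.2   1.4 145.6] tilt~0.123
scene bar tilt 0.129 z0 0.1411 n20
top ball s,c,z [ 98.6  -2.2 143.7] tilt~0.103
top bar tilt 0.137 z0 0.1407 n21
F avg [-0.3   0.43 -0.18]
t 28.65 s -149.9 c 0.3 z 94.0 mm yaw err deg 89.56 grip 0.1 F [-0.04  0.81 -0.57]
```

Emit:
{"name": "apply_moves", "arguments": {"increments": [0, 3, 0, -0.8, 0, 0, 3, 0, -0.8, 0, 0, 0, 0, 0, 0, 0, 0, 0, 0, 0]}}

```text
t: 29.15
eef_pos: [0.5902, -0.1015, 0.0958]
tool_rot: [-0.005, 0.651, 0.759, -0.003]
contact_force: [0.6, -0.2, 0.3]
gripper_width: 0.001
```

```bash
python3 -c "
from h import *
st(); tilt2(); fz();prof('scene','p5',-.18,-.08); st()"
```

```text
t 29.15 s -143.3 c 0.4 z 95.8 mm yaw err deg 89.57 grip 0.1 F [ 0.63 -0.23  0.26]
scene ball s,c,z [ 98.5   1.4 145.7] tilt~0.123
scene bar tilt 0.131 z0 0.1409 n19
top ball s,c,z [ 98.7  -2.3 143.6] tilt~0.103
top bar tilt 0.135 z0 0.1403 n21
F avg [-0.26 -0.61 -0.12]
z 0.1 26 s [-0.178 -0.127] c [0.002 0.015]
z 0.105 43 s [-0.177 -0.127] c [0.003 0.015]
z 0.11 53 s [-0.179 -0.09 ] c [-0.012  0.016]
z 0.115 132 s [-0.18 -0.08] c [-0.014  0.016]
z 0.12 87 s [-0.167 -0.08 ] c [-0.012  0.015]
z 0.125 133 s [-0.154 -0.082] c [-0.013  0.016]
z 0.13 86 s [-0.154 -0.08 ] c [-0.014  0.016]
z 0.135 11 s [-0.156 -0.133] c [-0.002  0.01 ]
z 0.14 25 s [-0.156 -0.138] c [-0.012  0.013]
z 0.145 33 s [-0.157 -0.137] c [-0.01   0.016]
z 0.15 35 s [-0.156 -0.14 ] c [-0.013  0.016]
z 0.155 32 s [-0.156 -0.14 ] c [-0.013  0.016]
z 0.16 33 s [-0.156 -0.144] c [-0.011  0.016]
z 0.165 24 s [-0.157 -0.148] c [-0.005  0.015]
z 0.17 19 s [-0.157 -0.151] c [-0.006  0.015]
z 0.175 25 s [-0.159 -0.151] c [-0.021  0.028]
z 0.18 54 s [-0.159 -0.136] c [-0.027  0.03 ]
z 0.185 91 s [-0.159 -0.134] c [-0.03   0.029]
z 0.19 48 s [-0.158 -0.135] c [-0.03   0.028]
z 0.195 42 s [-0.161 -0.13 ] c [-0.029  0.03 ]
z 0.2 63 s [-0.162 -0.127] c [-0.03   0.019]
z 0.205 43 s [-0.163 -0.152] c [-0.03   0.019]
z 0.21 54 s [-0.163 -0.144] c [-0.016  0.026]
z 0.215 44 s [-0.163 -0.142] c [-0.014  0.029]
t 29.50 s -143.5 c 0.4 z 95.7 mm yaw err deg 89.56 grip -0.2 F [-0.36 -0.22 -0.69]
```

View pics/p5.png

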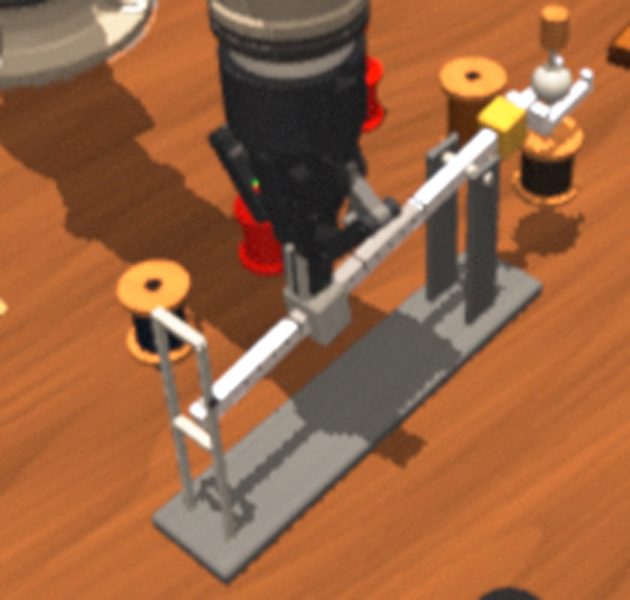

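Emit:
{"name": "apply_moves", "arguments": {"increments": [0, -1, 0, -15, 0, 0, -20, 0, -15, 0, 0, -10, 0, -10, 0, 0, 0, 0, 0, 0, 0, 0, 0, 0, 0]}}

```text
t: 30.12
eef_pos: [0.5961, -0.132, 0.1394]
tool_rot: [-0.005, 0.651, 0.759, -0.002]
contact_force: [-0.3, 0.3, 0.9]
gripper_width: -0.001
```

```bash
cat >>h.py <<'E'
def poise():
    for n in ('scene','top'):
        p,d=read_camera(n); C=cloud(n,d).reshape(-1,3); C=C[~np.isnan(C[:,0])]
        S=np.c_[(C[:,:2]-O)@EE,(C[:,:2]-O)@FF,C[:,2]]
        S=S[(abs(S[:,1])>.007)&(abs(S[:,1])<.018)&(S[:,2]>.105)&(S[:,2]<.165)&(S[:,0]<-.04)&(S[:,0]>-.21)]
        T=S[(S[:,2]>.118)]
        print(n,len(T),"side/top pts s",np.round(np.percentile(T[:,0],[0,3,50,97,100]),4),"z",np.round(np.percentile(T[:,2],[50,90,97,100]),4))
E
python3 -c "
from h import *
st(); tilt2(); poise();prof('scene','p6',-.19,-.09); prof('top','p6t',-.19,-.09);st()"
```

```text
t 30.12 s -174.5 c 1.3 z 139.4 mm yaw err deg 89.61 grip -0.1 F [-0.29  0.28  0.86]
scene ball s,c,z [ 98.5   1.4 145.6] tilt~0.123
scene bar tilt 0.126 z0 0.1407 n21
top ball s,c,z [ 98.6  -2.3 143.7] tilt~0.103
top bar tilt 0.134 z0 0.1403 n21
scene 161 side/top pts s [-0.1538 -0.1524 -0.1432 -0.1291 -0.1276] z [0.1303 0.1338 0.1342 0.1356]
top 175 side/top pts s [-0.1503 -0.1487 -0.1349 -0.1237 -0.1231] z [0.1309 0.1331 0.1339 0.1345]
z 0.1 24 s [-0.189 -0.131] c [0.002 0.015]
z 0.105 50 s [-0.189 -0.127] c [0.003 0.016]
z 0.11 63 s [-0.19 -0.11] c [-0.013  0.016]
z 0.115 157 s [-0.19  -0.091] c [-0.014  0.016]
z 0.12 83 s [-0.166 -0.09 ] c [-0.012  0.015]
z 0.125 118 s [-0.154 -0.091] c [-0.012  0.016]
z 0.13 143 s [-0.153 -0.097] c [-0.015  0.016]
z 0.135 38 s [-0.148 -0.13 ] c [-0.012  0.008]
z 0.175 4 s [-0.183 -0.17 ] c [0.008 0.008]
z 0.18 19 s [-0.188 -0.172] c [-0.005  0.013]
z 0.185 32 s [-0.187 -0.168] c [-0.01   0.015]
z 0.19 36 s [-0.187 -0.169] c [-0.011  0.017]
z 0.195 39 s [-0.188 -0.169] c [-0.003  0.018]
z 0.2 39 s [-0.187 -0.171] c [-0.011  0.017]
z 0.205 36 s [-
[... 332 characters left out ...]
0.095] c [-0.015  0.014]
z 0.125 145 s [-0.15 -0.09] c [-0.015  0.015]
z 0.13 172 s [-0.149 -0.124] c [-0.015  0.015]
z 0.135 42 s [-0.144 -0.128] c [-0.005  0.006]
z 0.14 1 s [-0.135 -0.135] c [-0. -0.]
z 0.175 1 s [-0.167 -0.167] c [-0.004 -0.004]
z 0.18 10 s [-0.167 -0.163] c [-0.005  0.015]
z 0.185 14 s [-0.167 -0.162] c [-0.009  0.008]
z 0.19 19 s [-0.17  -0.162] c [-0.011  0.017]
z 0.195 16 s [-0.169 -0.162] c [-0.01   0.015]
z 0.2 17 s [-0.169 -0.162] c [-0.011  0.009]
z 0.205 14 s [-0.169 -0.162] c [-0.011  0.008]
z 0.21 10 s [-0.166 -0.163] c [-0.01  0.01]
z 0.215 6 s [-0.167 -0.161] c [-0.011  0.016]
t 30.43 s -174.6 c 1.3 z 139.1 mm yaw err deg 89.63 grip 0.1 F [-0.23  0.39  1.06]
```

View pics/p6.png

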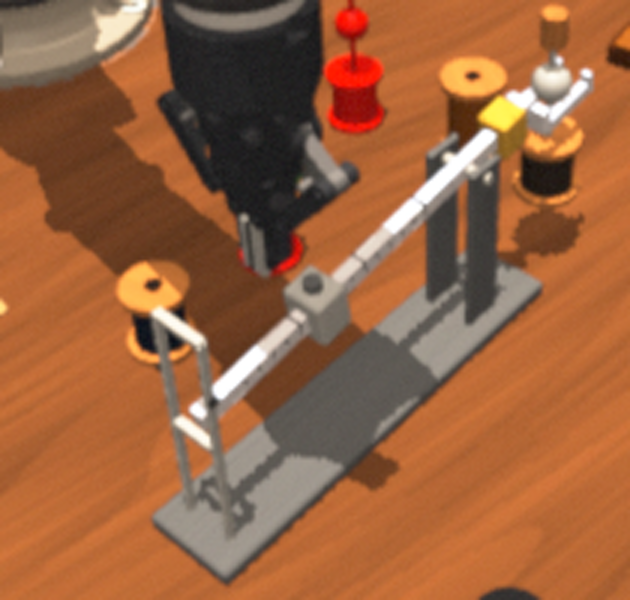

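Emit:
{"name": "apply_moves", "arguments": {"increments": [0, 0, -1, 20, 0, 0, 0, 0, 20, 0, 0, 0, 0, 10, 0, 0, 0, 0, 5, 0, 0, 0, 0, 0, 0]}}

```text
t: 31.05
eef_pos: [0.5932, -0.1317, 0.0792]
tool_rot: [-0.006, 0.651, 0.759, -0.003]
contact_force: [-0.5, -0.7, 5.2]
gripper_width: 0.0
```

```bash
python3 -c "
from h import *
st(); fz();prof('scene','p7',-.20,-.145)"
```

```text
t 31.05 s -173.7 c -1.5 z 79.2 mm yaw err deg 89.66 grip 0.0 F [-0.55 -0.7   5.24]
F avg [-0.76 -0.32  1.68]
z 0.1 31 s [-0.2   -0.146] c [0.003 0.015]
z 0.105 49 s [-0.2   -0.145] c [0.003 0.016]
z 0.11 78 s [-0.199 -0.146] c [-0.006  0.016]
z 0.115 53 s [-0.198 -0.145] c [-0.005  0.015]
z 0.12 33 s [-0.186 -0.147] c [-0.006  0.015]
z 0.125 47 s [-0.186 -0.146] c [-0.007  0.016]
z 0.13 46 s [-0.187 -0.147] c [-0.014  0.015]
z 0.135 32 s [-0.187 -0.169] c [-0.013  0.014]
z 0.14 30 s [-0.187 -0.169] c [-0.012  0.014]
z 0.145 27 s [-0.187 -0.177] c [-0.013  0.013]
z 0.15 17 s [-0.187 -0.18 ] c [-0.008  0.014]
z 0.155 16 s [-0.187 -0.182] c [-0.007  0.013]
z 0.16 35 s [-0.189 -0.182] c [-0.027  0.028]
z 0.165 55 s [-0.19  -0.168] c [-0.026  0.029]
z 0.17 93 s [-0.19  -0.165] c [-0.028  0.029]
z 0.175 34 s [-0.189 -0.162] c [-0.029  0.029]
z 0.18 49 s [-0.192 -0.159] c [-0.03  0.03]
z 0.185 48 s [-0.193 -0.161] c [-0.015  0.017]
z 0.19 39 s [-0.193 -0.184] c [-0.016  0.017]
z 0.195 44 s [-0.193 -0.173] c [-0.016  0.026]
z 0.2 54 s [-0.194 -0.173] c [-0.017  0.029]
z 0.205 40 s [-0.193 -0.185] c [-0.017  0.028]
z 0.21 54 s [-0.196 -0.185] c [-0.018  0.03 ]
z 0.215 58 s [-0.196 -0.186] c [-0.019  0.029]
```

View pics/p7.png

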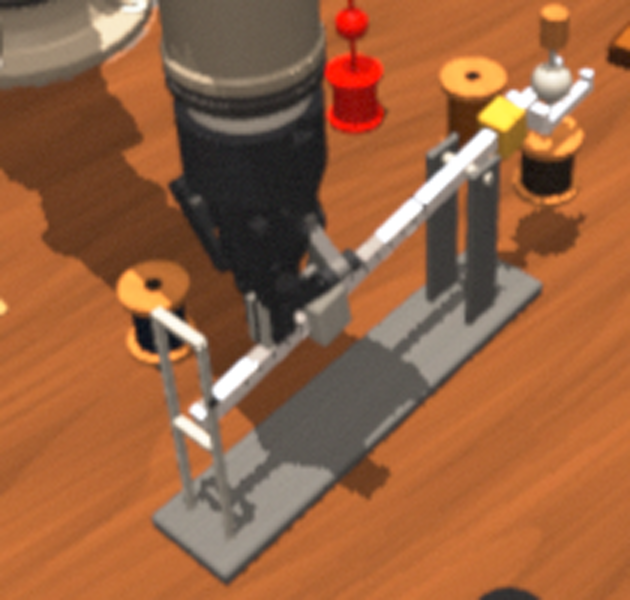

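Emit:
{"name": "apply_moves", "arguments": {"increments": [0, 0, 1, -2.5, 0, 0, 6, 0, -0.7, 0, 0, 6, 0, -0.7, 0, 0, 4, 0, -0.6, 0, 0, 4, 0, -0.6, 0, 0, 0, 0, 0, 0]}}

```text
t: 32.05
eef_pos: [0.5913, -0.1111, 0.085]
tool_rot: [-0.005, 0.651, 0.759, -0.003]
contact_force: [-0.3, -0.3, 0.6]
gripper_width: 0.0
```

```bash
python3 -c "
from h import *
st(); fz();tilt2();poise();prof('scene','p8',-.20,-.11)"
```

```text
t 32.05 s -153.0 c -0.0 z 85.0 mm yaw err deg 89.65 grip 0.0 F [-0.32 -0.26  0.56]
F avg [-0.24  0.29  0.1 ]
scene ball s,c,z [ 98.5   1.3 144.6] tilt~0.113
scene bar tilt 0.196 z0 0.1446 n15
top ball s,c,z [ 98.6  -2.3 142.6] tilt~0.092
top bar tilt 0.111 z0 0.1397 n21
scene 241 side/top pts s [-0.167  -0.1657 -0.1422 -0.1195 -0.1176] z [0.1356 0.1534 0.1587 0.1632]
top 199 side/top pts s [-0.1472 -0.1458 -0.1264 -0.114  -0.1127] z [0.1338 0.1373 0.1508 0.1636]
z 0.1 12 s [-0.198 -0.119] c [0.003 0.014]
z 0.105 48 s [-0.2   -0.115] c [0.002 0.015]
z 0.11 79 s [-0.2   -0.115] c [0.002 0.015]
z 0.115 134 s [-0.2   -0.118] c [-0.006  0.016]
z 0.12 67 s [-0.186 -0.119] c [-0.005  0.016]
z 0.125 40 s [-0.166 -0.113] c [-0.007  0.016]
z 0.13 66 s [-0.166 -0.119] c [-0.012  0.015]
z 0.135 63 s [-0.166 -0.119] c [-0.011  0.016]
z 0.14 30 s [-0.166 -0.147] c [-0.012  0.015]
z 0.145 35 s [-0.167 -0.148] c [-0.012  0.015]
z 0.15 28 s [-0.166 -0.155] c [-0.012  0.014]
z 0.155 22 s [-0.166 -0.159] c [-0.011  0.015]
z 0.16 20 s [-0.167 -0.161] c [-0.009  0.015]
z 0.165 27 s [-0.169 -0.161] c [-0.021  0.027]
z 0.17 52 s [-0.169 -0.149] c [-0.028  0.03 ]
z 0.175 99 s [-0.169 -0.145] c [-0.029  0.029]
z 0.18 41 s [-0.169 -0.142] c [-0.03   0.028]
z 0.185 44 s [-0.172 -0.141] c [-0.03   0.018]
z 0.19 63 s [-0.173 -0.14 ] c [-0.03   0.019]
z 0.195 39 s [-0.173 -0.164] c [-0.012  0.018]
z 0.2 47 s [-0.173 -0.163] c [-0.015  0.024]
z 0.205 50 s [-0.173 -0.152] c [-0.018  0.029]
z 0.21 43 s [-0.173 -0.164] c [-0.014  0.03 ]
z 0.215 49 s [-0.175 -0.165] c [-0.029  0.03 ]
```

View pics/p8.png

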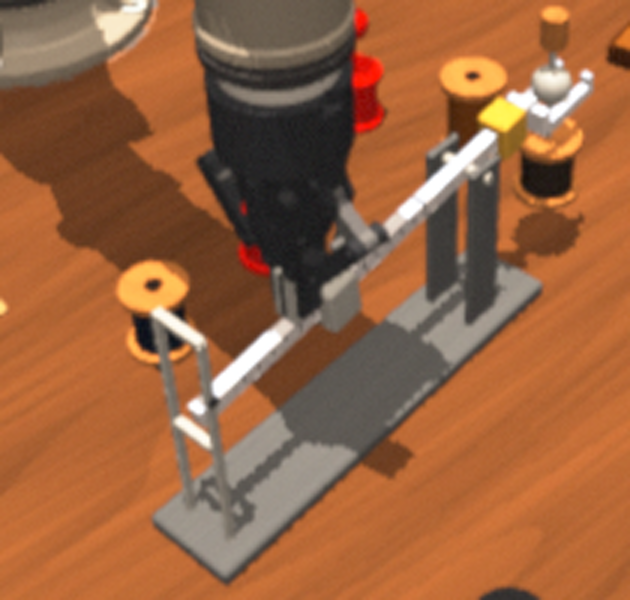

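Emit:
{"name": "apply_moves", "arguments": {"increments": [0, -1, 0, -4, 0, 0, 0, 0, -3, 0, 0, 0, 0, 0, 0, 0, 0, 0, 0, 0, 0, 0, 0, 0, 0]}}

```text
t: 33.12
eef_pos: [0.5917, -0.1129, 0.0925]
tool_rot: [-0.005, 0.651, 0.759, -0.003]
contact_force: [0.3, 0.0, -0.1]
gripper_width: 0.003
```

```bash
python3 -c "
from h import *
st(); fz();tilt2();poise();prof('top',None,-.15,-.1)"
```

```text
t 33.12 s -154.9 c 0.0 z 92.5 mm yaw err deg 89.60 grip 0.2 F [ 0.27  0.02 -0.14]
F avg [-0.35 -0.13  0.39]
scene ball s,c,z [ 99.1   1.  140.9] tilt~0.075
scene bar tilt 0.089 z0 0.1420 n16
top ball s,c,z [ 99.2  -1.9 137.8] tilt~0.044
top bar tilt 0.060 z0 0.1400 n21
scene 276 side/top pts s [-0.1682 -0.1657 -0.1406 -0.1197 -0.1156] z [0.141  0.1565 0.162  0.165 ]
top 227 side/top pts s [-0.1497 -0.1474 -0.1266 -0.1138 -0.1128] z [0.1403 0.1432 0.1562 0.1649]
z 0.11 11 s [-0.136 -0.112] c [-0.014 -0.004]
z 0.115 18 s [-0.132 -0.113] c [-0.015  0.014]
z 0.12 23 s [-0.15 -0.1 ] c [-0.015  0.014]
z 0.125 24 s [-0.144 -0.101] c [-0.015  0.01 ]
z 0.13 76 s [-0.147 -0.1  ] c [-0.015  0.013]
z 0.135 82 s [-0.147 -0.111] c [-0.015  0.016]
z 0.14 188 s [-0.147 -0.115] c [-0.014  0.015]
z 0.145 50 s [-0.148 -0.122] c [-0.012  0.009]
z 0.15 12 s [-0.147 -0.124] c [-0.012  0.007]
z 0.155 12 s [-0.15  -0.143] c [-0.012  0.008]
z 0.16 8 s [-0.147 -0.143] c [-0.011  0.009]
z 0.165 6 s [-0.148 -0.142] c [-0.012  0.009]
z 0.17 8 s [-0.147 -0.141] c [-0.016  0.006]
z 0.175 9 s [-0.147 -0.14 ] c [-0.019  0.008]
z 0.18 20 s [-0.15 -0.14] c [-0.029 -0.012]
z 0.185 26 s [-0.15  -0.141] c [-0.029 -0.013]
z 0.19 13 s [-0.146 -0.139] c [-0.029 -0.013]
z 0.195 12 s [-0.146 -0.137] c [-0.029 -0.004]
z 0.2 9 s [-0.144 -0.137] c [-0.014 -0.002]
z 0.205 6 s [-0.141 -0.137] c [-0.015 -0.006]
z 0.21 6 s [-0.143 -0.137] c [-0.017 -0.009]
z 0.215 9 s [-0.144 -0.137] c [-0.023 -0.014]
```

Emit:
{"name": "apply_moves", "arguments": {"increments": [0, -2, 0, -6, 0, 0, -4, 0, -15, 0, 0, -5, 0, -20, 0, 0, 0, 0, 0, 0, 0, 0, 0, 0, 0, 0, 0, 0, 0, 0, 0, 0, 0, 0, 0, 0, 0, 0, 0, 0, 0, 0, 0, 0, 0]}}

```text
t: 34.7
eef_pos: [0.5935, -0.1243, 0.1354]
tool_rot: [-0.006, 0.651, 0.759, -0.003]
contact_force: [-0.0, 0.3, -0.3]
gripper_width: -0.002
```

```bash
python3 -c "
from h import *
st(); tilt2();poise();tilt()
p,d=read_camera('scene'); cv2.imwrite('pics/q1.png',cv2.resize(p[130:360,190:430],None,fx=2.6,fy=2.6,interpolation=2))"
```

```text
t 34.70 s -166.4 c 0.0 z 135.4 mm yaw err deg 89.62 grip -0.1 F [-0.04  0.34 -0.26]
scene ball s,c,z [ 98.9   0.8 140.3] tilt~0.069
scene bar tilt 0.048 z0 0.1400 n21
top ball s,c,z [ 98.9  -2.1 137.5] tilt~0.041
top bar tilt 0.065 z0 0.1405 n21
scene 217 side/top pts s [-0.1437 -0.1429 -0.1336 -0.1185 -0.0857] z [0.1373 0.1433 0.144  0.146 ]
top 208 side/top pts s [-0.1407 -0.1393 -0.1245 -0.1137 -0.1129] z [0.1405 0.1431 0.1441 0.1459]
scene tilt 0.0674 top z at pivot 0.1424 poise at s [-0.1425 -0.1375 -0.1325 -0.1275 -0.1225 -0.1175]
top tilt 0.0663 top z at pivot 0.1415 poise at s [-0.1375 -0.1325 -0.1275 -0.1225 -0.1175]
```

View pics/q1.png

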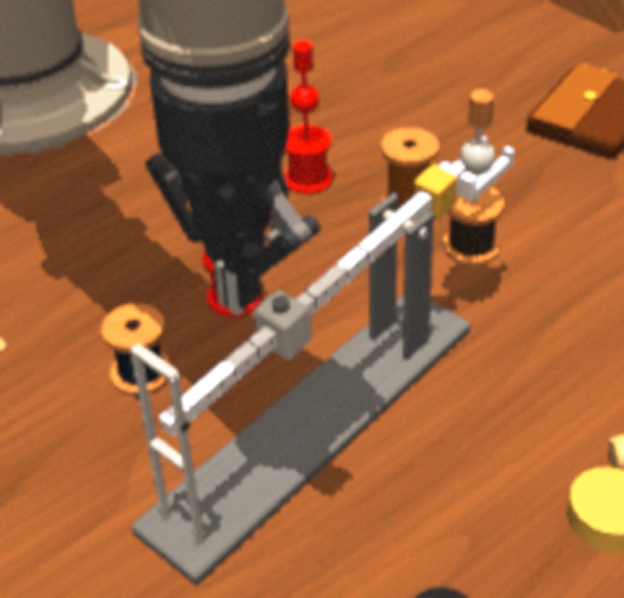

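Emit:
{"name": "apply_moves", "arguments": {"increments": [0, 0, 0, 18, 0, 0, 0, 0, 12, 0, 0, 0, 0, 4, 0, 0, 0, 0, 0, 0, 0, 5, 0, 0, 0, 0, 4, 0, 0, 0, 0, 0, 0, 0, 0]}}

```text
t: 35.92
eef_pos: [0.5916, -0.1144, 0.099]
tool_rot: [-0.006, 0.651, 0.759, -0.003]
contact_force: [0.4, -0.5, -0.3]
gripper_width: 0.0
```

```bash
python3 -c "
from h import *
st(); fz(); tilt2()
p,d=read_camera('scene'); cv2.imwrite('pics/q2.png',cv2.resize(p[200:330,240:370],None,fx=4.4,fy=4.4,interpolation=2))"
```

```text
t 35.92 s -156.3 c -0.3 z 99.0 mm yaw err deg 89.64 grip 0.0 F [ 0.38 -0.51 -0.27]
F avg [-0.29  0.13 -0.17]
scene ball s,c,z [ 98.9   0.7 140.3] tilt~0.069
scene bar tilt 0.059 z0 0.1410 n18
top ball s,c,z [ 98.9  -1.9 137.6] tilt~0.041
top bar tilt 0.060 z0 0.1402 n21
```

View pics/q2.png

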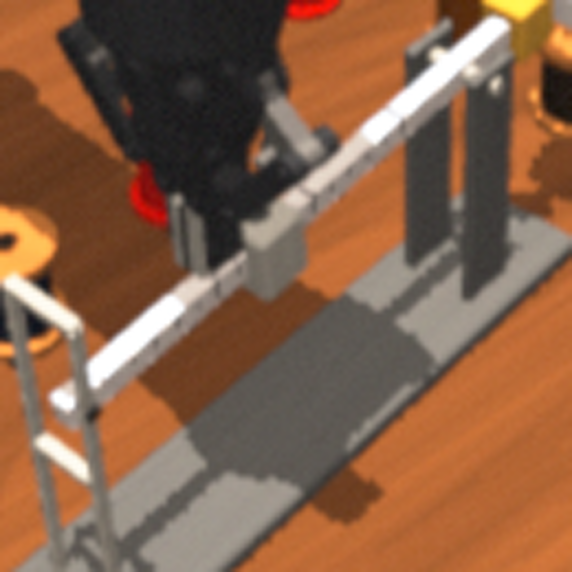

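Emit:
{"name": "apply_moves", "arguments": {"increments": [0, 3, 0, 0, 0, 0, 1.2, 0, -1, 0, 0, 1.2, 0, -1.2, 0, 0, 1.2, 0, -1.3, 0, 0, 1.2, 0, -1.3, 0, 0, 1.2, 0, -1.3, 0, 0, 0, 0, 0, 0]}}

```text
t: 37.15
eef_pos: [0.59, -0.1075, 0.1054]
tool_rot: [-0.005, 0.652, 0.758, -0.004]
contact_force: [0.7, -0.2, 1.1]
gripper_width: 0.0
```

```bash
python3 -c "
from h import *
st(); fz(); tilt2();st()"
```

```text
t 37.15 s -149.2 c -0.7 z 105.4 mm yaw err deg 89.49 grip 0.0 F [ 0.68 -0.19  1.14]
F avg [ 0.23 -0.71 -0.05]
scene ball s,c,z [ 98.9  -0.  137.1] tilt~0.036
scene bar tilt 0.018 z0 0.1406 n17
top ball s,c,z [ 99.7  -1.5 134.6] tilt~0.011
top bar tilt 0.028 z0 0.1407 n19
t 37.45 s -149.2 c -0.7 z 105.2 mm yaw err deg 89.49 grip -0.3 F [ 0.73 -1.1   0.34]
```

Emit:
{"name": "apply_moves", "arguments": {"increments": [0, 1, 0, -1.3, 0, 0, 1, 0, -1.3, 0, 0, 0.8, 0, -1, 0, 0, 0, 0, 0, 0, 0, -2, 0, -8, 0, 0, -3, 0, -15, 0, 0, 0, 0, -20, 0, 0, 0, 0, 0, 0, 0, 0, 0, 0, 0, 0, 0, 0, 0, 0, 0, 0, 0, 0, 0, 0, 0, 0, 0, 0]}}

```text
t: 38.95
eef_pos: [0.5907, -0.1088, 0.1543]
tool_rot: [-0.006, 0.651, 0.759, -0.004]
contact_force: [0.0, -0.0, -0.3]
gripper_width: 0.006
```

```bash
python3 -c "
from h import *
st(); tilt2(); tilt(); poise(); tilt2();st()"
```

```text
t 38.95 s -150.7 c -0.2 z 154.3 mm yaw err deg 89.54 grip 0.5 F [ 0.01 -0.05 -0.31]
scene ball s,c,z [ 98.8   0.3 136.9] tilt~0.034
scene bar tilt 0.020 z0 0.1412 n18
top ball s,c,z [ 99.6  -1.4 134. ] tilt~0.005
top bar tilt 0.015 z0 0.1400 n20
scene tilt 0.0237 top z at pivot 0.1421 poise at s [-0.1375 -0.1325 -0.1275 -0.1225 -0.1175 -0.1125]
top tilt 0.0237 top z at pivot 0.1414 poise at s [-0.1325 -0.1275 -0.1225 -0.1175 -0.1125]
scene 246 side/top pts s [-0.1384 -0.1375 -0.1287 -0.1131 -0.1108] z [0.1403 0.1486 0.1494 0.1505]
top 215 side/top pts s [-0.1341 -0.1332 -0.1194 -0.1086 -0.108 ] z [0.1465 0.1486 0.1493 0.1506]
scene ball s,c,z [ 98.7   0.3 136.7] tilt~0.032
scene bar tilt 0.008 z0 0.1402 n17
top ball s,c,z [100.   -1.3 134.3] tilt~0.008
top bar tilt 0.026 z0 0.1408 n19
t 39.35 s -150.8 c 0.1 z 154.8 mm yaw err deg 89.54 grip 0.0 F [-0.1   0.06 -0.71]
```

Emit:
{"name": "apply_moves", "arguments": {"increments": [0, -9, 0, 0, 0, 0, 0, 0, 0, 0, 0, 0, 0, 25, 0, 0, 0, 0, 18, 0, 0, 0, 0, 7, 0, 0, 0, 0, 0, 0]}}

```text
t: 40.1
eef_pos: [0.5926, -0.119, 0.1037]
tool_rot: [-0.005, 0.652, 0.758, -0.003]
contact_force: [0.1, 0.1, -0.1]
gripper_width: 0.004
```

```bash
python3 -c "
from h import *
st(); fz(3); tilt()"
```

```text
t 40.10 s -161.1 c 0.0 z 103.7 mm yaw err deg 89.48 grip 0.3 F [ 0.09  0.07 -0.12]
F avg [ 0.51  0.31 -0.2 ]
scene tilt 0.0257 top z at pivot 0.1423 poise at s [-0.1725 -0.1375 -0.1325 -0.1275 -0.1175]
top tilt -0.0809 top z at pivot 0.1361 poise at s [-0.1475 -0.1275 -0.1225 -0.1175]
```

Emit:
{"name": "apply_moves", "arguments": {"increments": [0, 5, 0, 0, 0, 0, 5, 0, 0, 0, 0, 3, 0, 0, 0, 0, 0, 0, 0, 0]}}

```text
t: 40.85
eef_pos: [0.5918, -0.105, 0.1058]
tool_rot: [-0.004, 0.652, 0.758, -0.002]
contact_force: [-0.8, -0.2, 0.1]
gripper_width: 0.003
```

```bash
python3 -c "
from h import *
st(); fz(3)"
```

```text
t 40.85 s -147.1 c 1.4 z 105.8 mm yaw err deg 89.50 grip 0.3 F [-0.78 -0.16  0.1 ]
F avg [ 0.41  0.02 -0.08]
```

Emit:
{"name": "apply_moves", "arguments": {"increments": [0, 1.3, 0, -0.5, 0, 0, 1.2, 0, -1.2, 0, 0, 1.2, 0, -1.2, 0, 0, 0, 0, 0, 0]}}

```text
t: 41.5
eef_pos: [0.5913, -0.1032, 0.1089]
tool_rot: [-0.003, 0.653, 0.758, -0.003]
contact_force: [-0.4, -0.9, -0.1]
gripper_width: -0.001
```

```bash
python3 -c "
from h import *
st(); fz(3)"
```

```text
t 41.50 s -145.3 c 1.2 z 108.9 mm yaw err deg 89.37 grip -0.0 F [-0.43 -0.87 -0.11]
F avg [ 0.05 -1.26  0.26]
```

Emit:
{"name": "apply_moves", "arguments": {"increments": [0, -2, 0, -8, 0, 0, -2, 0, -20, 0, 0, 0, 0, -30, 0, 0, -20, -20, -20, 0, 0, -20, -40, 0, 0, 0, -20, -40, 0, 0, 0, 0, -20, 0, 0, 0, 0, 0, 0, 0, 0, 0, 0, 0, 0]}}

```text
t: 42.78
eef_pos: [0.485, -0.1851, 0.2009]
tool_rot: [0.001, 0.651, 0.759, 0.001]
contact_force: [0.5, -0.3, -0.0]
gripper_width: -0.003
```

```bash
python3 -c "
from h import *
st(); tilt2(); tilt(); poise(); tilt();st()
p,d=read_camera('scene'); cv2.imwrite('pics/q3.png',cv2.resize(p[130:360,190:430],None,fx=2.6,fy=2.6,interpolation=2))"
```

```text
t 42.77 s -209.2 c -116.8 z 200.9 mm yaw err deg 89.55 grip -0.2 F [ 0.53 -0.3  -0.03]
scene ball s,c,z [ 98.8   0.2 136.2] tilt~0.027
scene bar tilt -0.001 z0 0.1404 n17
top ball s,c,z [100.1  -0.7 133.9] tilt~0.004
top bar tilt 0.007 z0 0.1404 n19
scene tilt 0.0151 top z at pivot 0.1425 poise at s [-0.1325 -0.1275 -0.1225 -0.1175 -0.1125]
top tilt 0.0149 top z at pivot 0.1417 poise at s [-0.1325 -0.1275 -0.1225 -0.1175 -0.1125 -0.1075]
scene 249 side/top pts s [-0.1362 -0.1358 -0.1266 -0.1115 -0.1098] z [0.1419 0.15   0.1509 0.1522]
top 220 side/top pts s [-0.1334 -0.1316 -0.1183 -0.1071 -0.1067] z [0.1477 0.1502 0.1509 0.1517]
scene tilt 0.0134 top z at pivot 0.1422 poise at s [-0.1325 -0.1275 -0.1225 -0.1175 -0.1125]
top tilt 0.0154 top z at pivot 0.1416 poise at s [-0.1325 -0.1275 -0.1225 -0.1175 -0.1125 -0.1075]
t 43.17 s -208.9 c -117.7 z 199.6 mm yaw err deg 89.56 grip 0.0 F [ 0.98  0.05 -0.16]
```

View pics/q3.png

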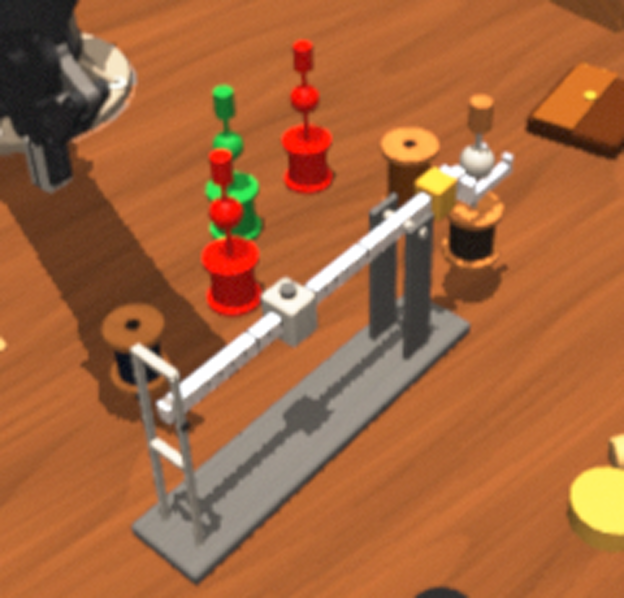

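```bash
cat >>h.py <<'E'
def acc(n,d,ex):
    C=cloud(n,d).reshape(-1,3); C=C[~np.isnan(C[:,0])]
    S=np.c_[(C[:,:2]-O)@EE,(C[:,:2]-O)@FF,C[:,2]]
    # iterative top-surface fit: points within +-2.5mm of line in c<4mm
    Q=S[(abs(S[:,1])<.0045)&(S[:,0]>-.228)&(S[:,0]<-.022)&~((S[:,0]>ex[0])&(S[:,0]<ex[1]))&(S[:,2]>.09)&(S[:,2]<.16)]
    k=np.array([.142,.0])
    best=None
    for t0 in np.arange(-.15,.151,.005):
        cnt=(abs(.142+t0*Q[:,0]-Q[:,2])<.003).sum()
        if best is None or cnt>best[0]: best=(cnt,t0)
    k=np.array([.142,best[1]])
    for i in range(8):
        m=abs(k[0]+k[1]*Q[:,0]-Q[:,2])<(.004 if i<3 else .0025); k=np.polyfit(Q[m,0],Q[m,2],1)[::-1]
    B=S[(abs(S[:,1])<.03)&(abs(S[:,1])>.0)&(S[:,0]>-.25)&(S[:,0]<.05)&(abs(S[:,2]-.012)<.004)]
    b=np.linalg.lstsq(np.c_[B,np.ones(len(B))][:,[0,1,3]],B[:,2],rcond=None)[0]
    # corrected: rotate table plane too
    print(n,"bar tilt %.4f z0 %.4f n%d | base slope s %.4f c %.4f z %.4f => %.4f"%(k[1],k[0],m.sum(),b[0],b[1],b[2],k[1]-b[0]))
E
python3 -c "
from h import *
for n in ('scene','top'):
    acc(n,np.load(n+'0.npy'),(-.205,-.16))
for i in range(2):
  for n in ('scene','top'):
    acc(n,read_camera(n)[1],(-.145,-.10))
"
```

```text
scene bar tilt 0.1381 z0 0.1414 n322 | base slope s 0.0002 c 0.0013 z 0.0119 => 0.1379
top bar tilt 0.1401 z0 0.1403 n481 | base slope s 0.0007 c 0.0006 z 0.0110 => 0.1393
scene bar tilt 0.0147 z0 0.1416 n329 | base slope s 0.0002 c -0.0005 z 0.0119 => 0.0145
top bar tilt 0.0178 z0 0.1409 n505 | base slope s 0.0003 c -0.0018 z 0.0109 => 0.0175
scene bar tilt 0.0163 z0 0.1418 n326 | base slope s 0.0001 c 0.0009 z 0.0119 => 0.0163
top bar tilt 0.0164 z0 0.1408 n509 | base slope s 0.0014 c -0.0002 z 0.0111 => 0.0150
```

Emit:
{"name": "apply_moves", "arguments": {"increments": [0, 15, 30, 0, 0, 0, 15, 35, 0, 0, 0, 15, 35, 0, 0, 0, 5, 17, 0, 0, 0, 0, 0, 0, 0, 0, 0, 0, 0, 0]}}

```text
t: 44.18
eef_pos: [0.5928, -0.1198, 0.199]
tool_rot: [0.0, 0.653, 0.757, -0.001]
contact_force: [0.1, -0.3, 0.3]
gripper_width: -0.002
```

```bash
python3 -c "
from h import *
st()"
```

```text
t 44.17 s -161.9 c 0.0 z 199.0 mm yaw err deg 89.25 grip -0.1 F [ 0.09 -0.28  0.28]
```

Emit:
{"name": "apply_moves", "arguments": {"increments": [0, 0, 0, 30, 0, 0, 0, 0, 30, 0, 0, 0, 0, 20, 0, 0, 0, 0, 10, 0, 0, 0, 0, 0, 0]}}

```text
t: 44.8
eef_pos: [0.5899, -0.126, 0.1082]
tool_rot: [0.002, 0.656, 0.755, -0.003]
contact_force: [-0.2, -0.4, -0.5]
gripper_width: 0.001
```

```bash
python3 -c "
from h import *
st();fz(2);st()"
```

```text
t 44.80 s -167.6 c -3.8 z 108.2 mm yaw err deg 88.86 grip 0.0 F [-0.23 -0.38 -0.47]
F avg [ 0.06  0.04 -0.15]
t 44.90 s -167.5 c -2.9 z 109.2 mm yaw err deg 88.88 grip -0.2 F [ 0.15 -0.26 -0.13]
```

Emit:
{"name": "apply_moves", "arguments": {"increments": [0, 6, 3, 0.7, -1, 0, 6, 0, 0, 0, 0, 4, 0, 0, 0, 0, 0, 0, 0, 0]}}

```text
t: 45.4
eef_pos: [0.593, -0.1075, 0.1106]
tool_rot: [0.004, 0.648, 0.761, -0.001]
contact_force: [-0.3, 0.1, 0.6]
gripper_width: 0.003
```

```bash
python3 -c "
from h import *
st();fz(2);st()
p,d=read_camera('scene'); cv2.imwrite('pics/q4.png',cv2.resize(p[200:330,240:370],None,fx=4.4,fy=4.4,interpolation=2))"
```

```text
t 45.40 s -149.8 c 2.2 z 110.6 mm yaw err deg 90.02 grip 0.3 F [-0.35  0.11  0.56]
F avg [-0.1  -0.11  0.55]
t 45.50 s -150.4 c 2.1 z 110.5 mm yaw err deg 89.98 grip -0.0 F [-0.86  0.29  0.33]
```

View pics/q4.png

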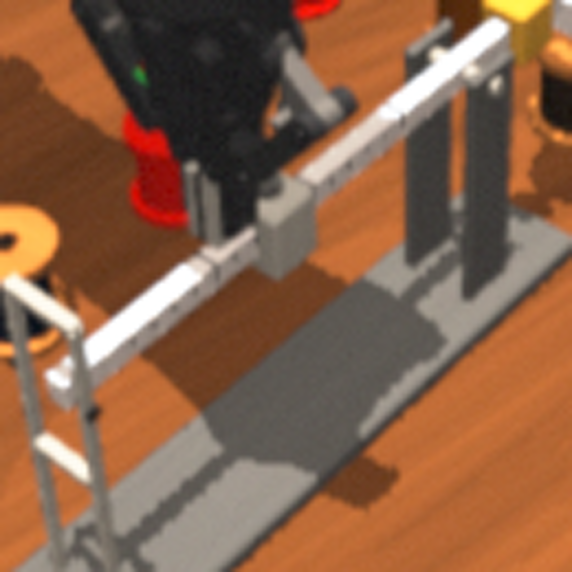

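Emit:
{"name": "apply_moves", "arguments": {"increments": [0, -1, -2, 3, 0, 0, 0, 0, 0, 0, 0, 3, 0, 0, 0, 0, 2.5, 0, 0, 0, 0, 0, 0, 0, 0]}}

```text
t: 46.18
eef_pos: [0.5899, -0.1046, 0.1069]
tool_rot: [0.004, 0.649, 0.761, -0.001]
contact_force: [-0.0, -0.4, 1.0]
gripper_width: -0.0
```

```bash
python3 -c "
from h import *
st();acc('scene',read_camera('scene')[1],(-.18,-.10));acc('top',read_camera('top')[1],(-.23,-.10));st()"
```

```text
t 46.17 s -146.4 c -0.4 z 106.9 mm yaw err deg 89.90 grip -0.0 F [-0.02 -0.39  1.  ]
scene bar tilt 0.0181 z0 0.1420 n249 | base slope s -0.0005 c 0.0005 z 0.0118 => 0.0186
top bar tilt 0.0131 z0 0.1406 n246 | base slope s 0.0004 c -0.0041 z 0.0109 => 0.0127
t 46.27 s -146.7 c -0.5 z 106.9 mm yaw err deg 89.89 grip -0.0 F [ 0.32  0.79 -0.49]
```

Still about .016 with the finger at the face. Push 2–3 mm more.

Emit:
{"name": "apply_moves", "arguments": {"increments": [0, 1.5, 0, -0.5, 0, 0, 1.2, 0, -1, 0, 0, 1.2, 0, -1, 0, 0, 0, 0, 0, 0]}}

```text
t: 46.78
eef_pos: [0.5894, -0.1022, 0.1097]
tool_rot: [0.004, 0.65, 0.76, -0.002]
contact_force: [-0.1, -0.2, 0.2]
gripper_width: -0.0
```

```bash
python3 -c "
from h import *
st();acc('scene',read_camera('scene')[1],(-.18,-.10));acc('top',read_camera('top')[1],(-.23,-.10));st()"
```

```text
t 46.77 s -143.9 c -0.5 z 109.7 mm yaw err deg 89.82 grip -0.0 F [-0.06 -0.17  0.16]
scene bar tilt -0.0019 z0 0.1417 n255 | base slope s -0.0002 c -0.0017 z 0.0118 => -0.0017
top bar tilt 0.0008 z0 0.1409 n253 | base slope s 0.0007 c -0.0030 z 0.0110 => 0.0001
t 46.88 s -143.9 c -0.5 z 109.6 mm yaw err deg 89.82 grip 0.0 F [ 0.13 -0.83 -0.44]
```

Emit:
{"name": "apply_moves", "arguments": {"increments": [0, -4, 0, -1, 0, 0, -4, 0, -10, 0, 0, 0, 0, -25, 0, 0, 0, 0, -30, 0, 0, -20, -30, -15, 0, 0, -20, -40, 0, 0, 0, -20, -40, 0, 0, 0, 0, -20, 0, 0, 0, 0, 0, 0, 0, 0, 0, 0, 0, 0, 0, 0, 0, 0, 0, 0, 0, 0, 0, 0]}}

```text
t: 48.38
eef_pos: [0.4731, -0.1904, 0.1991]
tool_rot: [0.007, 0.648, 0.761, 0.001]
contact_force: [-0.6, -0.8, 0.3]
gripper_width: -0.0
```

```bash
python3 -c "
from h import *
st()
for i in range(3):
  for n in ('scene','top'):
    p,d=read_camera(n); acc(n,d,(-.145,-.095)); cv2.imwrite(f'pics/z_{n}.png',p)
st(); ball(np.r_[O+.0985*EE,.134])"
```

```text
t 48.38 s -212.5 c -129.4 z 199.1 mm yaw err deg 90.02 grip -0.0 F [-0.62 -0.8   0.28]
scene bar tilt 0.0042 z0 0.1416 n318 | base slope s 0.0002 c -0.0011 z 0.0118 => 0.0040
top bar tilt 0.0049 z0 0.1408 n487 | base slope s 0.0002 c 0.0003 z 0.0109 => 0.0046
scene bar tilt 0.0038 z0 0.1416 n315 | base slope s 0.0005 c -0.0014 z 0.0119 => 0.0033
top bar tilt 0.0053 z0 0.1408 n499 | base slope s 0.0008 c 0.0020 z 0.0110 => 0.0045
scene bar tilt 0.0052 z0 0.1418 n318 | base slope s 0.0000 c -0.0005 z 0.0118 => 0.0051
top bar tilt 0.0052 z0 0.1409 n488 | base slope s 0.0004 c 0.0031 z 0.0110 => 0.0048
t 48.67 s -212.9 c -130.2 z 199.0 mm yaw err deg 89.95 grip 0.1 F [-0.19  0.24  1.22]
scene 165 ball s 98.5 c 0.2 z 134.1
top 208 ball s 99.6 c -1.4 z 131.9
```

View pics/z_scene.png

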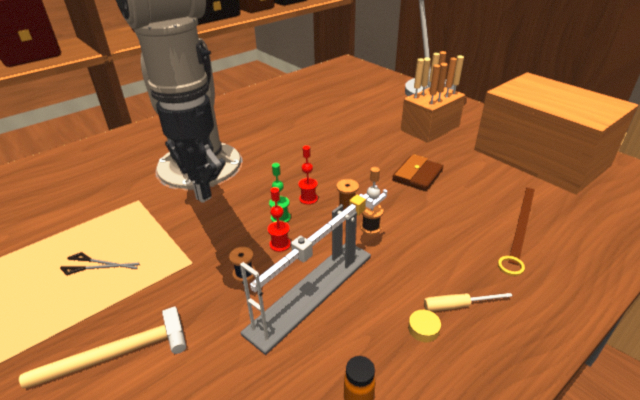

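View pics/z_top.png

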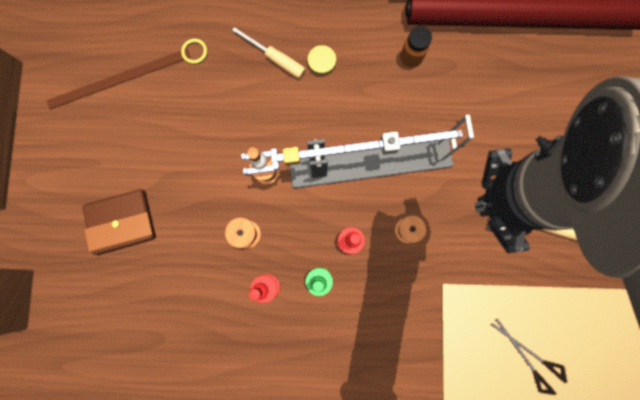

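```bash
python3 -c "
from h import *
print(hand_in())"
```

```text
the job is handed in; nothing more can be done
None
```

The spool hangs in the fork with its ball on both prongs, and the beam floats close to level. I handed the job in at about 48.7 s with the hand well clear of the balance.

**What I did**
- I lifted the orange spool with the grey ball and wooden knob, slid it in over the lips, lowered it until the prongs carried it, and let go.
- I then moved the poise inward with the closed fingers, pushing rather than pinching it. The gripper's lightest grip is 20 N, and two fingers at that force would pass the 30 N limit.

**Last checks**
- **Tilt:** +0.003 to +0.005 rad from both cameras, measured over about 0.3 s, more than 1 s after the hand had left. The same fit read 0.138 to 0.139 on the stop, which is nominally 0.14.
- **Ball:** 98.5 to 99.6 mm from the pivot (nominal 99 mm), and centred to about 1 mm.
- **Other things on the bench:** the final pictures show them where they started.

**What went wrong or disagreed**
- The fingertips appeared in the camera about 38 mm higher than the reported TCP, so I took working heights from the pictures.
- During the pushing the finger once slid up over the poise.
- The fingertips also rested on the poise side of the beam twice: once at about 2 N while pushing, and once at about 5 N for a moment while coming down. I corrected each and saw no lasting effect.
- The spool's weight from the wrist force came out at about 0.23 kg, but the reading was noisy, so I set the level from the pictures.

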